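# Fit the sandwich press's drip tray and hold its lid for loading

## Task

Get the sandwich press ready for loading: with its lid shut, slide the loose drip tray, pan end first and open side up, into the slot in the press's right side until its face plate is flat against the housing. Then lift the lid by its handle to 60 degrees open and keep holding it there, steady, so that sandwiches can be laid in; the lid falls shut if let go, so never let it drop, and finish still holding the handle. Do not disturb the mug, the jar or the tin.

Things in the scene. Friction and masses are not known exactly. Their poses are not given: they have to be found in the camera images.
- grill: sandwich press that stands firm: black housing 236 mm deep (x), 270 mm wide (y), on rubber feet, under a steel lid (top of the shut lid 86 mm above the worktop, 6 mm in from the housing at the sides). Origin: centre of its underside. -x is its front (handle, towards the robot), +x its hinge side, -y its right side, with the drip-tray slot, +z up.
- slot_mouth (a point): drip-tray slot in the right (-y) side: centre of its mouth, at slot floor level, in the plane of the housing's side (grill frame 0, -0.135, 0.012). The slot runs level along grill +y, 94 mm wide (x), 18 mm high, 154 mm deep; its outer 8 mm flare to 103 mm wide and 3 mm lower and higher, lined with bare steel. Axes as the grill's.
- tray: loose steel drip tray, about 0.16 kg: open pan 150 x 90 x 14 mm with a black face plate (116 wide, 24 high, x -0.005 to 0) and a pull at its tail. Origin: middle of the underside where pan meets plate; the pan runs 150 mm along +x (goes in first), +z its open side. Fully home: origin at slot_mouth, tray +x along grill +y, plate flat on the housing (its stop).
- tray_pull (a point): grip point of the tray's pull, a black bar 14 mm wide (tray y) that sticks out 45 mm behind the face plate (tray x -0.050 to -0.005), from 3 to 27 mm above the tray's underside. The point is inside it at tray (-0.030, 0, 0.020). Pinch it across its width from above.
- lid (a joint): opening angle of the press's lid, rad: 0 shut, grows as its front rises, stop at 1.75. The lid (about 0.7 kg) turns about a level axis along grill y through lid_hinge, has no stay and falls shut when let go; lifting takes about 4 N at the handle.
- lid_hinge (a point): middle of the lid's hinge axis at the back of the press (grill frame 0.118, 0, 0.066), axis along grill y.
- lid_handle: lid handle: round black bar 18 mm thick, 152 mm long, along grill y, on a steel arm at each end (71 mm from the middle), fixed to the lid. Origin: middle of the bar. Lid shut: 0.254 m ahead of (-x) and 0.054 m above the hinge axis, 120 mm above the worktop, 20 mm ahead of the lid's edge and 34 mm above its top; fingers fit on both sides, and the bar can turn between them.
- mug: white mug with dots, 92 mm wide (127 mm with its handle, which points to mug -y), 93 mm high, left of the press; bystander. Origin: centre of the underside.
- olive_jar: glass jar with a green lid, 70 mm thick, 101 mm high, left of the press, behind the mug; bystander. Origin: centre of the underside.
- tin_a: food tin, 75 mm thick, 110 mm high, beyond the tray; bystander. Origin: centre of the underside.
Not all that is in view belongs to the job. There is more than one size of the tray; the job needs the larger.

How it is judged (in metres and radians):
On the way, in this order (a step that is already met when the one before it is completed fails the run):
1. the drip tray is fully home in its slot while the lid is shut (distance between tray and slot_mouth below 0.005 m and angle between the x axis of tray and the y axis of grill, either way round below 0.05 rad and value of joint lid below 0.1 rad), for 0.2 s.
2. the lid is raised by its handle, the tray still home (distance between tray and slot_mouth below 0.005 m and angle between the x axis of tray and the y axis of grill, either way round below 0.05 rad and value of joint lid above 0.7 rad and contact force between the fingers and lid_handle above 0.5 N), for 0.1 s.
At the end, for the whole second after the job is handed in: The tray is fully home (its origin within 5 mm of the slot mouth point, its length within 0.05 rad of the slot's direction), the lid stands at 60 degrees, give or take 8 (0.907 to 1.187 rad), still (under 0.1 rad/s), and the fingers are still holding its handle (contact force above 0.5 N) (distance between tray and slot_mouth below 0.005 m and angle between the x axis of tray and the y axis of grill, either way round below 0.05 rad and value of joint lid between 0.907 and 1.187 rad and velocity of joint lid between -0.1 and 0.1 rad/s and contact force between the fingers and lid_handle above 0.5 N); the arm keeps its last pose, push and grip.
It fails at once if the lid is let drop (closing faster than 1.5 rad/s) (velocity of joint lid below -1.5 rad/s).
It fails at once if the mug is pushed more than 3 cm or tipped over (distance of mug from where it was at the start of the episode above 0.03 m or angle between mug's own z axis and vertical above 0.5 rad).
It fails at once if the jar is pushed more than 3 cm or tipped over (distance of olive_jar from where it was at the start of the episode above 0.03 m or angle between olive_jar's own z axis and vertical above 0.5 rad).
It fails at once if the tin is pushed more than 3 cm or tipped over (distance of tin_a from where it was at the start of the episode above 0.03 m or angle between tin_a's own z axis and vertical above 0.5 rad).
It also fails if it takes over 58 s, if anything falls off the work surface, if the arm or the gripper's body presses on something with over 40 N, if the wrist force passes 120 N, or if a joint passes its speed limit or range.

## Robot

A 7-joint arm with a two-finger parallel gripper is mounted at the origin on a cart in front of the work surface, level with it; the furniture and walls round the work are solid. World frame = base frame: x ahead of the robot, y to its left, z up, the work surface at z = 0. Lengths are in mm, angles in rad, forces in N, time in s.
With the tool pointing down it reaches from about 400 to 750 mm from the base axis. Payload 19.5 kg.
Tool frame: the origin (TCP) lies at the very end of the fingers, on their centre line; the grasp point (between the pads) lies 19 mm behind it; z points along the fingers, x is the direction in which the jaws open and shut, and the axes are right-handed (so a half turn about z gives the same grasp; the last joint's range is limited). The gripper opens to 85 mm and grips with 20 to 120 N. Pads are 22 mm wide; open, the fingers measure 114 mm over their backs; the gripper's body (76 mm by 85 mm) begins 54 mm behind the grasp point. The pads swing forward as they close: fully open they stand 13 mm farther back than shut.
Start: joints at [-0.042, 0.707, -0.028, 1.485, 0.022, 0.951, -0.075], TCP at [574.974, 0.003, 231.268] pointing down, gripper open.
Joint ranges: [-2.71, 2.71], [-0.32, 2.16], [-1.57, 1.52], [0, 2.45], [-1.46, 4.6], [0, 2.02], [-2.83, 2.83]. Speed limits (rad/s): [1.89, 1.89, 2.57, 2.57, 3.01, 3.01, 3.01].

## Interface

Orientations are given as a unit quaternion [x, y, z, w].
In Python, from bench import manip gives the robot as it stands. The module is installed in compiled form; this text tells all that it offers.
- The arm moves only by the tool arm_command, never from a script. Its argument "increments" is a list that holds one entry, the list of rows, each a list of 6 numbers: the shift along the tool's x, y, z in mm, then the turn, a rotation vector about the tool's x, y, z in degrees. In form: [[[dx, dy, dz, wx, wy, wz], ...]]. A call has 1 to 20 rows; each row is the pose to reach, as a shift and turn from the pose commanded when the call began, along the tool's axes at that moment; what a row does not reach only later rows make up. A row lasts 1/8 s, in which the tool goes at most 62.5 mm and 10.7 degrees, less where a joint would pass 70% of its speed; a pose out of reach is approached as far as the arm can. A call with a gripper value outside its range is refused whole. "fingers" is the finger opening in mm, from 0 to 85.4, set as the call begins (left out, the last holds). The fingers move at their own pace and stop on an object; "squeeze" is the grip in N (left out, the last holds). Time passes only in rows, so rows that repeat a pose let the fingers close. It gives the time, the measured TCP pose, the force and the opening at its end, in the units of the state.
- manip.observe(): the state, without advancing time (a new reading comes with each control period).
- manip.capture(name): name is "scene" or "side" or "wrist"; returns (picture, depth): 400x640x3 uint8, blue, green, red; 400x640 float32, mm along the optical axis (not along the pixel's ray), 0 where there is no reading.
- manip.get_calibration(name): a dict with "fov_y" (degrees; the focal length in pixels is half the picture's height over the tangent of half this angle, whatever the lens; pixels are square), "cx", "cy" (the principal point, pixels), "R" (3x3) and "t" (3): a world point X has camera coordinates R X + t. Camera axes: x right, y down, z forward; pixel columns grow to the right and rows downward; lengths in mm; the calibration is good to about 2 mm. A picture is of the moment at which its call begins: read the wrist's pose just before it. get_calibration takes no time and is no camera call; for the wrist camera it gives the pose at the moment of the call.
- manip.sign_off(): hands the job in, once; it reports no verdict.
The state is a dict: "t": time; "joints": joint angles; "qvel": joint speeds; "joint_efforts": joint torques, N m; "ee_pos": TCP position; "ee_rot": TCP orientation; "force": force on the tool from outside, world axes, zero at the start; "moment": the same for the moment, N m; "gripper_width": finger opening in mm.
Only numpy, scipy, OpenCV 4.12 (cv2) and the standard library are available. Lean on these libraries where they do the work, as an engineer would, in place of code of your own. Each camera call takes 0.05 s, during which the arm holds its last target.

## Working session

There is one attempt and no reset: what is moved stays moved. The work goes in short steps, Python scripts to look and compute and a tool call to move; the robot and the scene stay as the last step left them, time stands still between calls to the robot, and variables do not carry over. Pictures are saved under pics/ and viewed, and the job is handed in when it is done.

Besides the shell and the picture viewer there is one more tool, called in YAML: its name, and indented under it one key for each argument. arm_command: Moves the arm, as the interface text tells. Its arguments: {"type":"object","properties":{"increments":{"type":"array","items":{"type":"array","items":{"type":"array","items":{"type":"number"}}}},"fingers":{"type":"number"},"squeeze":{"type":"number"}},"required":["increments"]}

```bash
mkdir -p pics; cat > h.py <<'E'
import numpy as np, cv2
from bench import manip
def cal(n):
    c=manip.get_calibration(n); c['f']=200/np.tan(np.radians(c['fov_y'])/2); c['R']=np.array(c['R']); c['t']=np.array(c['t']); return c
def pts(c,u,v,d):
    u=np.asarray(u,float);v=np.asarray(v,float);d=np.asarray(d,float)
    p=np.stack([(u-c['cx'])/c['f']*d,(v-c['cy'])/c['f']*d,d],-1)
    return (p-c['t'])@c['R']
def plane(c,u,v,z):
    o=-c['R'].T@c['t']; r=pts(c,u,v,np.ones(np.shape(u)))-o
    return o+r*((z-o[2])/r[...,2])[...,None]
def proj(c,X):
    p=np.asarray(X)@c['R'].T+c['t']; return np.stack([p[...,0]/p[...,2]*c['f']+c['cx'],p[...,1]/p[...,2]*c['f']+c['cy']],-1)
E
python3 - <<'E'
from h import *
print(manip.observe())
for n in ['scene','side','wrist']:
    c=cal(n); im,d=manip.capture(n); cv2.imwrite(f'pics/{n}0.png',im); np.save(f'pics/{n}0.npy',d); np.savez(f'pics/{n}0c.npz',**c)
    print(n,c['fov_y'],c['cx'],c['cy'],-c['R'].T@c['t'],c['R'][2], c.keys())
E
```

```text
{'t': 0.0, 'joints': array([-0.04168537,  0.70708101, -0.02762639,  1.48494575,  0.02196736,
        0.95084507, -0.0754808 ]), 'qvel': array([ 0.00032973,  0.00081484, -0.0010834 ,  0.00133542,  0.00211829,
        0.00126892, -0.00058778]), 'joint_efforts': array([-3.35119905e-03, -8.83210659e+01,  1.23306759e+00, -2.36173260e+01,
        1.66974653e-02,  6.38553465e-03, -2.14882397e-05]), 'ee_pos': array([5.74777410e+02, 5.90887851e-03, 2.30852518e+02]), 'ee_rot': array([ 9.99999880e-01, -4.05556191e-06, -4.89328561e-04, -2.52376515e-06]), 'force': array([ 0.38771754,  0.278447  , -0.90144913]), 'moment': array([-0.01307895,  0.03128309,  0.02654279]), 'gripper_width': 85.604360436122}
scene 47.856160628092184 316.3853549774669 195.06376402248137 [-160.93357676  803.60828896  895.44274762] [ 0.56833404 -0.47269672 -0.67346435] dict_keys(['fov_y', 'cx', 'cy', 'R', 't', 'f'])
side 45.594298461839614 314.4976658789462 193.5978417835534 [ 124.26586621 -745.24050247  889.69568541] [ 0.27439513  0.76318131 -0.58503129] dict_keys(['fov_y', 'cx', 'cy', 'R', 't', 'f'])
wrist 61.658612552390046 324.7096362359064 201.099999317515 [575.01608542  71.42643336 372.95590863] [-4.84206297e-05 -2.82128219e-01 -9.59376707e-01] dict_keys(['fov_y', 'cx', 'cy', 'R', 't', 'f'])
```

View pics/scene0.png

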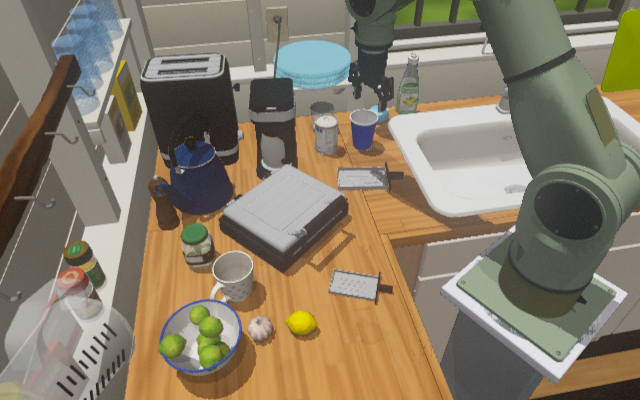

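View pics/side0.png

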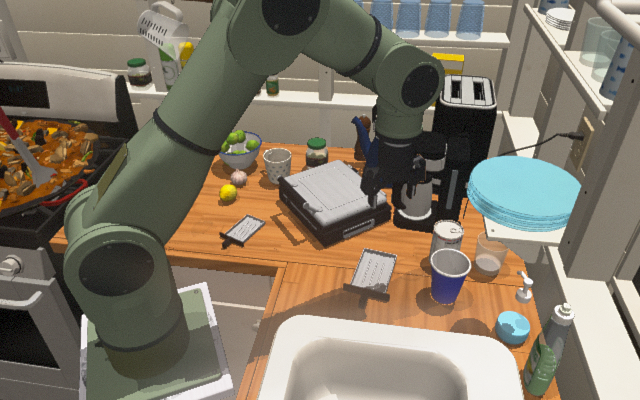

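View pics/wrist0.png

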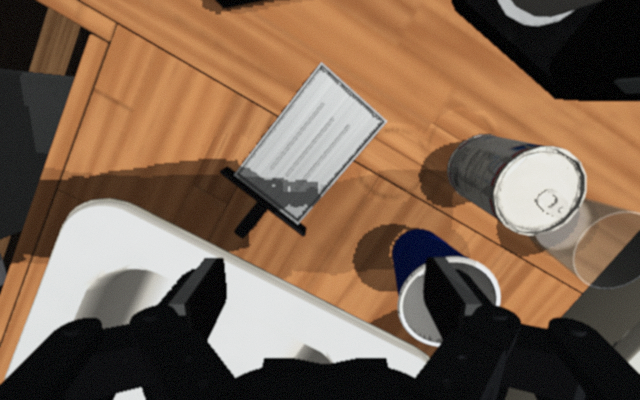

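```bash
python3 - <<'E'
from h import *
def L(n):
    return cv2.imread(f'pics/{n}0.png'),np.load(f'pics/{n}0.npy'),dict(np.load(f'pics/{n}0c.npz'))
V,U=np.mgrid[:400,:640]
for n in ['scene','side','wrist']:
    im,d,c=L(n); P=pts(c,U,V,d); P[d==0]=np.nan
    # table check
    z=P[...,2]; print(n,'table', np.nanmedian(z[(abs(z)<12)]))
    ox,oy=[(200,160),(200,120),(200,20)][['scene','side','wrist'].index(n)]
    np.save(f'pics/{n}P.npy',P)
im,d,c=L('scene'); cv2.imwrite('pics/z1.png',cv2.resize(im[160:310,210:410],None,fx=4,fy=4,interpolation=cv2.INTER_CUBIC))
im,d,c=L('side'); cv2.imwrite('pics/z2.png',cv2.resize(im[150:310,210:410],None,fx=4,fy=3.75,interpolation=cv2.INTER_CUBIC))
for n in ['scene','side']:
    P=np.load(f'pics/{n}P.npy'); z=P[...,2]
    m=((z>76)&(z<96)).astype(np.uint8); k,lab,st,ce=cv2.connectedComponentsWithStats(m)
    for i in range(1,k):
        if st[i,4]>400: 
            q=P[lab==i]; r=cv2.minAreaRect(q[:,:2].astype(np.float32)); print(n,st[i],ce[i],r,np.median(q[:,2]))
E
```

```text
scene table 0.8837354211936063
side table 2.407814300959304
wrist table -0.09556883438883355
scene [419  72  85  15 405] [460.42469136  78.89382716] ((653.583984375, -579.7742919921875), (331.6181945800781, 23.38703727722168), 59.84693145751953) 86.10698762928214
scene [119 123  33 193 604] [134.61754967 225.00496689] ((824.016357421875, 599.48095703125), (3.4373929500579834, 726.6079711914062), 59.87154006958008) 86.25794516977736
scene [ 223  165  123   87 5283] [281.641113   205.90838539] ((563.44091796875, 316.0796203613281), (234.5126495361328, 254.97463989257812), 10.075749397277832) 85.96933205689047
scene [155 167  71  43 531] [191.02824859 190.4086629 ] ((773.4856567382812, 469.7784423828125), (196.44985961914062, 113.01927947998047), 67.04239654541016) 85.6597941633434
scene [211 251  42  43 568] [230.38380282 270.37852113] ((454.23797607421875, 542.2421264648438), (90.13977813720703, 106.7757339477539), 54.44834899902344) 85.70215932119194
scene [505 254  80  49 516] [537.05620155 288.12015504] ((-12.233535766601562, 51.40729522705078), (167.49366760253906, 73.344741821289
[... 400 characters left out ...]
side [238 118 118  13 574] [297.27874564 123.70209059] ((589.571044921875, 736.8600463867188), (22.178482055664062, 434.46014404296875), 60.32222366333008) 85.86113139999323
side [219 131  43  27 401] [243.0798005 145.319202 ] ((377.4302673339844, 654.2376708984375), (167.49209594726562, 114.89186096191406), 37.84368133544922) 85.8125145389404
side [ 284  160   87   66 3309] [330.48655183 190.80145059] ((566.0140380859375, 312.124755859375), (225.9999237060547, 263.18548583984375), 7.044042110443115) 87.82920063961109
side [103 311  82  51 545] [149.26055046 347.37798165] ((7.7326507568359375, -48.257484436035156), (167.47384643554688, 73.52137756347656), 8.721098899841309) 85.95500782314302
```

View pics/z1.png

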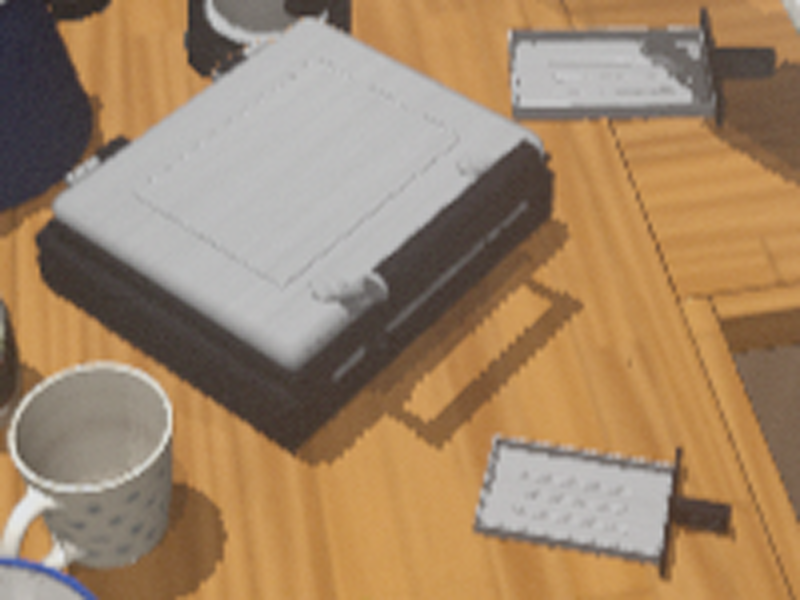

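View pics/z2.png

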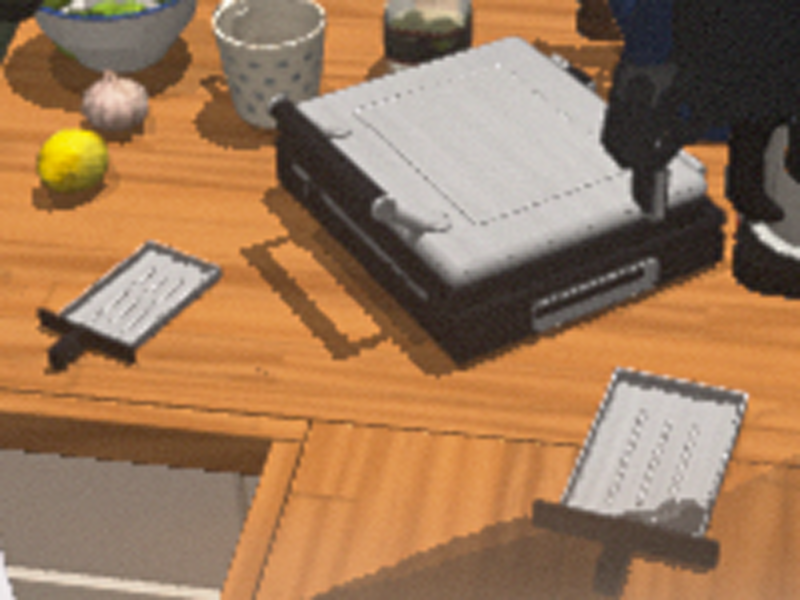

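```bash
cat > fit.py <<'E'
from h import *
def ransac(q,tol=1.5,it=1500,seed=0):
    r=np.random.default_rng(seed);best=None
    for _ in range(it):
        a,b=q[r.choice(len(q),2,replace=False)]
        t=b-a;l=np.linalg.norm(t)
        if l<40: continue
        n=np.array([-t[1],t[0]])/l; m=abs((q-a)@n)<tol
        if best is None or m.sum()>best.sum(): best=m
    p=q[best]; c=p.mean(0); u,s,v=np.linalg.svd(p-c); 
    d=v[0]; tt=(p-c)@d
    return c,d,best.sum(),tt.min(),tt.max()
E
python3 - <<'E'
from fit import *
for n in ['scene','side']:
    P=np.load(f'pics/{n}P.npy').reshape(-1,3)
    m=(P[:,2]>20)&(P[:,2]<52)&(P[:,0]>380)&(P[:,0]<760)&(P[:,1]>130)&(P[:,1]<490)
    q=P[m][:,:2]
    for k in range(2):
        c,d,s,a,b=ransac(q); print(n,'face',c.round(1),np.degrees(np.arctan2(d[1],d[0])).round(2),s,(c+a*d).round(1),(c+b*d).round(1))
        nn=np.array([-d[1],d[0]]); q=q[abs((q-c)@nn)>4]
    P=P[(P[:,2]>84)&(P[:,2]<90)&(P[:,0]>400)&(P[:,0]<760)&(P[:,1]>160)&(P[:,1]<460)]
    print('lid',len(P),np.median(P[:,2]),P[:,:2].mean(0),np.percentile(P[:,2],[5,95]), cv2.minAreaRect(P[:,:2].astype(np.float32)))
E
```

```text
scene face [539.6 447.2] -169.86 422 [757.9 486.3] [424.3 426.6]
scene face [448.6 298.8] 100.17 324 [473.  162.9] [426.4 422.7]
lid 4440 86.3375786818693 [557.61579119 323.24891771] [84.32802787 88.77523083] ((598.4236450195312, 311.4891357421875), (324.7717590332031, 281.2078857421875), 2.8233249187469482)
side face [583.6 182.8] -169.53 266 [722.4 208.4] [472.1 162.2]
side face [452.9 280.6] -79.43 195 [426.5 421.9] [475.7 158.5]
lid 2742 87.66863509144437 [555.14261925 302.72581013] [84.90250819 89.6586305 ] ((592.4190673828125, 310.64678955078125), (286.308349609375, 307.6163330078125), 87.1468734741211)
```

```bash
python3 - <<'E'
from h import *
im=cv2.imread('pics/wrist0.png'); P=np.load('pics/wristP.npy'); c=dict(np.load('pics/wrist0c.npz'))
cv2.imwrite('pics/z3.png',cv2.resize(im[50:250,210:400],None,fx=4,fy=3,interpolation=cv2.INTER_CUBIC)[:600])
for u,v in [(200,100),(320,140),(300,100),(250,215),(262,200),(245,228),(330,300)]: print((u,v),P[v,u].round(1),im[v,u])
z=P[...,2]
m=((z>5)&(z<32)&(P[...,1]>-75)&(P[...,1]<180)&(P[...,0]<640)).astype(np.uint8)*255
cv2.imwrite('pics/m3.png',m)
cv2.imwrite('pics/z4.png',cv2.applyColorMap(np.clip(z*6,0,255).astype(np.uint8),cv2.COLORMAP_JET))
# slot closeup side
im=cv2.imread('pics/side0.png'); cv2.imwrite('pics/z5.png',cv2.resize(im[200:250,320:400],None,fx=9,fy=9,interpolation=cv2.INTER_CUBIC))
E
```

```text
(200, 100) [441.6  73.9  -0.9] [ 80 129 192]
(320, 140) [569.7  32.1   2. ] [204 204 201]
(300, 100) [548.7  74.    2.2] [209 209 206]
(250, 215) [493.1 -47.   24.7] [10 10  9]
(262, 200) [506.5 -30.7  21.6] [1 0 3]
(245, 228) [487.1 -61.4  26.7] [0 0 0]
(330, 300) [ 5.819e+02 -1.694e+02 -3.000e-01] [ 84 136 196]<stdin>:8: RuntimeWarning: invalid value encountered in cast
```

View pics/z3.png

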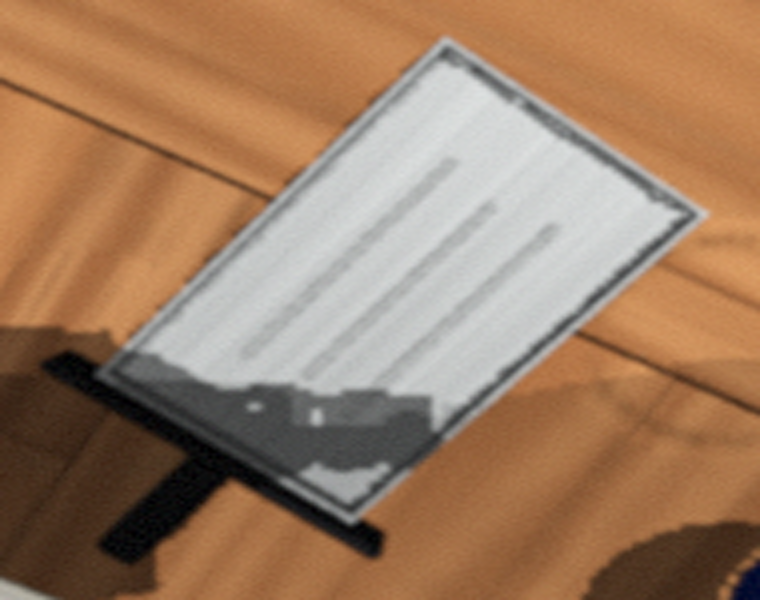

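View pics/z4.png

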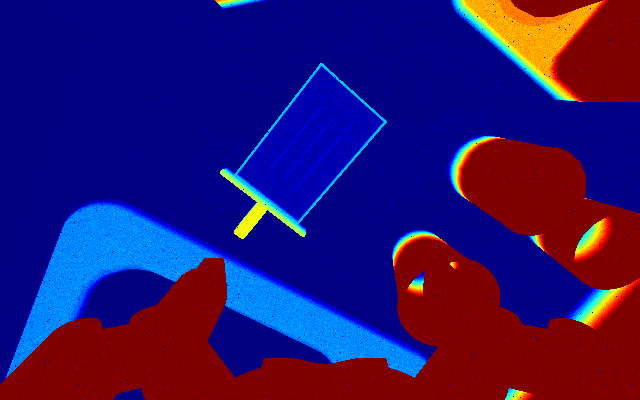

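View pics/z5.png

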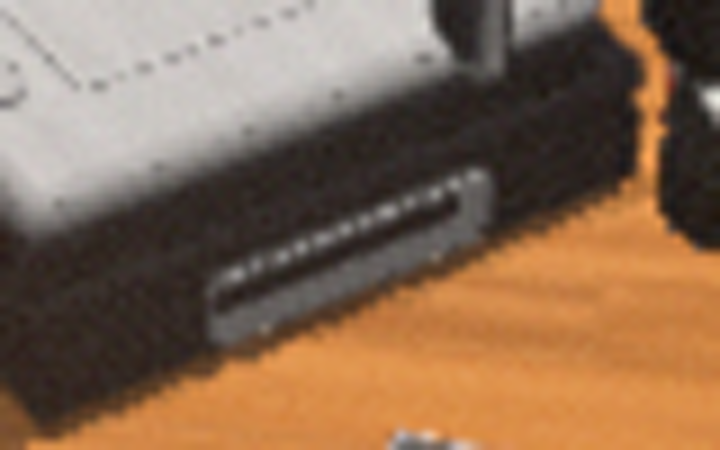

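```bash
python3 - <<'E'
from fit import *
c=dict(np.load('pics/wrist0c.npz'))
q=plane(c,np.array([321.75,386.75,297.5,235]),np.array([63.3,121,224.3,174.3]),np.full(4,14.))
print(q.round(1)); 
far=(q[0]+q[1])/2; near=(q[2]+q[3])/2; d=near-far; print('len',np.linalg.norm(d),'w',np.linalg.norm(q[0]-q[1]),np.linalg.norm(q[2]-q[3]),'yaw',np.degrees(np.arctan2(-d[1],-d[0])), 'origin',near)
P=np.load('pics/wristP.npy'); z=P[...,2]
m=(z>22)&(z<31); m[:, :200]=0;m[:,320:]=0;m[:160]=0;m[245:]=0
X=P[m]; print(np.median(X[:,2]))
yaw=np.arctan2(-d[1],-d[0]); t=np.array([np.cos(yaw),np.sin(yaw)]); nn=np.array([-t[1],t[0]])
a=(X[:,:2]-near[:2])@t; b=(X[:,:2]-near[:2])@nn
print('bar x',np.percentile(a,[1,99]),'bar y',np.percentile(b[a<-12],[1,50,99]),'plate',np.percentile(b[a>-6],[0.5,99.5]))
c=dict(np.load('pics/side0c.npz')); o=-c['R'].T@c['t']
psi=np.radians(10.3); gx=np.array([np.cos(psi),np.sin(psi),0]); gy=np.array([-np.sin(psi),np.cos(psi),0])
for s in [75.6,76.6]:
  uv=np.array([[343.3,231.1],[343.9,238.3],[374.4,218.9],[374.4,225.3]])
  r=pts(c,uv[:,0],uv[:,1],np.ones(4))-o; k=(s-o@gy)/(r@gy); X=o+r*k[:,None]; print(X.round(1),(X@gx).round(1))
c=np.array([566,315.8,0]); print('c gx gy',c@gx,c@gy)
for n in ['scene','side','wrist']:
  P=np.load(f'pics/{n}P.npy').reshape(-1,3)
  m=(P[:,2]>104)&(P[:,2]<128)&(P[:,0]>340)&(P[:,0]<470)&(P[:,1]>150)&(P[:,1]<420); print(n,m.sum(),P[m].mean(0))
E
```

```text
[[571.9 108.9  14. ]
 [639.6  53.   14. ]
 [544.  -61.7  14. ]
 [477.1  -3.8  14. ]]
len 148.32250340727148 w 87.81147828643924 88.53000613151553 yaw 50.081300994234795 origin [510.55449762 -32.76714514  14.        ]
24.938407149322266
bar x [-49.33414361  -1.29715675] bar y [-6.25962391  0.76071032  7.56045052] plate [-55.47140049  57.08833226]
[[537.1 174.4  34.7]
 [539.7 174.9   7.2]
 [642.  193.5  32.3]
 [643.7 193.8   7.9]] [559.7 562.3 666.3 668. ]
[[537.6 175.6  33.7]
 [540.2 176.    6.1]
 [642.6 194.6  31.3]
 [644.3 194.9   6.8]] [560.3 562.9 667.1 668.8]
c gx gy 613.3446710041278 209.5088412235586
scene 273 [423.66523848 300.20588462 123.10285173]
side 137 [430.89135588 268.96953204 121.8389247 ]
wrist 0 [nan nan nan]<stdin>:20: RuntimeWarning: Mean of empty slice.
  ret = um.true_divide(
```

```bash
python3 - <<'E'
from fit import *
P=np.load('pics/wristP.npy'); im=cv2.imread('pics/wrist0.png'); z=P[...,2]
t=np.array([.6414,.7672]); nn=np.array([-t[1],t[0]]); o=np.array([510.4,-33.0])
g=o-38*t; print(g)
m=(z>5)&(z<22); m&=(P[...,0]<700)&(P[...,1]<0)
X=P[m]; a=(X[:,:2]-o)@t; b=(X[:,:2]-o)@nn
for lo in range(-70,70,10):
    s=(b>=lo)&(b<lo+10)&(a<-8); print(lo, a[s].max() if s.any() else None, np.median(X[s,2]) if s.any() else None)
E
```

```text
[486.0268 -62.1536]
-70 -79.53688534231603 11.010030625738274
-60 -80.94433856645644 11.066408133756637
-50 -82.82533572827509 11.032300877341566
-40 -83.96699551244144 10.984351974203946
-30 -83.03097833615831 10.853679364568016
-20 -87.26259521788086 10.803152295484537
-10 -24.78337987174793 8.483999860653658
0 -13.283473937522647 9.417883870244394
10 -93.19854529715266 10.777629656682251
20 -94.00046918892842 11.034042786889415
30 -96.21241205174425 11.012163498838394
40 -97.85861143430297 11.02104400885155
50 -99.85927998405529 10.992665773039842
60 -101.97466769279734 11.003018193847113
```

arm_command:
  increments:
    - [[-22,15,40,0,0,10],[-45,31,80,0,0,20],[-67,47,120,0,0,30],[-89,62.2,150,0,0,40],[-89,62.2,175,0,0,40],[-89,62.2,175,0,0,40],[-89,62.2,175,0,0,40]]
  fingers: 45
  squeeze: 40

```text
t: 1.02
ee_pos: [486.4, -62.1, 57.0]
ee_rot: [0.94, -0.342, 0.0, -0.0]
force: [0.6, 0.9, 0.0]
gripper_width: 44.8
```

```bash
cat > shot.py <<'E'
from h import *
import sys
def shot(n,tag):
    c=cal(n); im,d=manip.capture(n); cv2.imwrite(f'pics/{n}{tag}.png',im)
    V,U=np.mgrid[:400,:640]; P=pts(c,U,V,d); P[d==0]=np.nan
    np.save(f'pics/{n}{tag}P.npy',P); np.savez(f'pics/{n}{tag}c.npz',**c); return im,P,c
if __name__=='__main__':
    for n in sys.argv[2:]: shot(n,sys.argv[1])
    o=manip.observe(); print(o['t'],o['ee_pos'].round(1),o['ee_rot'].round(4),o['force'].round(1),o['gripper_width'].round(1),o['joints'].round(2))
E
python3 shot.py 1 wrist
```

```text
Traceback (most recent call last):
  File "shot.py", line 9, in <module>
    o=manip.observe(); print(o['t'],o['ee_pos'].round(1),o['ee_rot'].round(4),o['force'].round(1),o['gripper_width'].round(1),o['joints'].round(2))
                                                                                                  ^^^^^^^^^^^^^^^^^^^^^^^^
AttributeError: 'float' object has no attribute 'round'
```

View pics/wrist1.png

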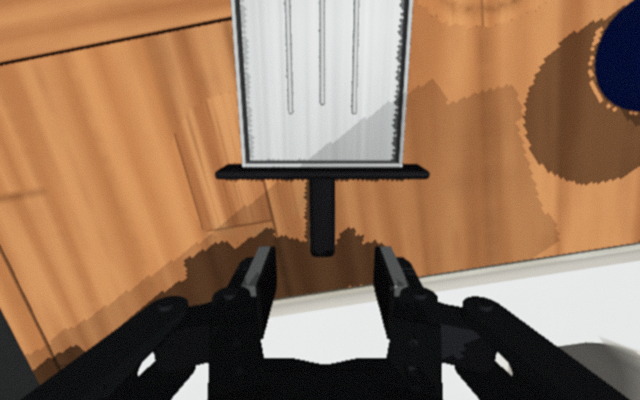

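```bash
sed -i "s/o\['gripper_width'\].round(1)/round(o['gripper_width'],1)/" shot.py; python3 - <<'E'
from h import *
from scipy.spatial.transform import Rotation as R
P=np.load('pics/wrist1P.npy'); o=manip.observe(); T=R.from_quat(o['ee_rot']).as_matrix()
Q=(P-o['ee_pos'])@T; z=P[...,2]
m=(z>20)&(z<32); m[:160]=0;m[262:]=0;m[:,210:435]&=True;m[:,:205]=0;m[:,440:]=0
X=Q[m]; b=X[X[:,1]>-10]; 
print('bar x',np.percentile(X[X[:,1]>-25][:,0],[1,99]),'y',np.percentile(X[:,1],[1,99]),'z',np.median(P[m][:,2]))
pl=X[X[:,1]<-34]; print(np.percentile(pl[:,0],[1,99]))
for s in (pl[:,0]<-30,pl[:,0]>30): print('edge', pl[s][:,1].mean())
E
```

```text
bar x [-8.48471824  5.57327271] y [-36.69624353  10.79282547] z 24.145592519370773
[-57.12789689  54.45172155]
edge -35.51812613788476
edge -35.59518560576929
```

arm_command:
  increments:
    - [[-1.4,0,30,0,0,0],[-1.4,0,54,0,0,0],[-1.4,0,54,0,0,0]]

```text
t: 1.45
ee_pos: [484.7, -61.2, 2.1]
ee_rot: [0.94, -0.342, -0.001, 0.0]
force: [0.3, 0.2, 0.4]
gripper_width: 44.6
```

arm_command:
  increments:
    - [[0,0,0,0,0,0],[0,0,0,0,0,0],[0,0,0,0,0,0],[0,0,0,0,0,0]]
  fingers: 0
  squeeze: 60

```text
t: 1.95
ee_pos: [485.4, -61.3, 3.4]
ee_rot: [0.94, -0.342, 0.001, -0.0]
force: [-1.6, -0.5, 11.9]
gripper_width: 12.8
```

arm_command:
  increments:
    - [[0,0,-20,0,0,0],[0,0,-50,0,0,0],[0,0,-70,0,0,0],[0,0,-70,0,0,0]]

```text
t: 2.45
ee_pos: [485.6, -61.3, 73.8]
ee_rot: [0.94, -0.342, 0.001, -0.0]
force: [0.9, -0.2, -2.2]
gripper_width: 12.9
```

```bash
python3 shot.py 2 wrist side; python3 - <<'E'
from h import *
for n in ['scene0','side0','wrist0']:
    P=np.load(f'pics/{n[:-1]}P.npy').reshape(-1,3)
    m=(P[:,2]>100)&(P[:,2]<114)&(P[:,0]>620)&(P[:,0]<900)&(P[:,1]>-120)&(P[:,1]<150)
    q=P[m][:,:2].astype(np.float32); print(n,len(q),q.min(0) if len(q) else '',q.max(0) if len(q) else '')
    H,ex,ey=np.histogram2d(q[:,0],q[:,1],bins=[np.arange(620,901,40),np.arange(-120,151,30)]); print(H.astype(int))
E
```

```text
2.55 [484.9 -61.2  72.2] [ 9.397e-01 -3.420e-01  1.000e-04 -0.000e+00] [ 0.3 -0.1 -1.2] 12.7 [ 0.01  0.86  0.09  1.96 -0.2   0.34 -0.44]
scene0 447 [ 635.6577  -119.74789] [800.70685 123.5926 ]
[[19 29  0  0  0  0  0  0  0]
 [ 0 11 21  0  0  0  0  0  0]
 [29  8  2 45 58 18  0  0  0]
 [ 0  0  8 62 70 18  0  0  0]
 [ 0  0  0  4  8  0  4 25  8]
 [ 0  0  0  0  0  0  0  0  0]
 [ 0  0  0  0  0  0  0  0  0]]
side0 909 [ 639.74286 -119.43785] [877.39307 149.93217]
[[ 33  14   0   0   0   0   0   0   0]
 [  0  25  35   0   0   0   0   0   0]
 [ 46  76  13 100  88  10   0   0   0]
 [  0   0  26 123 124  34   0   0  31]
 [  0   0   0   9  19   0  41  36   9]
 [  0   0   0   0   0   0  16   0   0]
 [  0   0   0   0   0   0   0   1   0]]
wrist0 8762 [ 640.04913  -119.810936] [818.59454 132.23964]
[[ 146  212    0    0    0    0    0    0    0]
 [   0   44  117    0    0    0    0    0    0]
 [ 131  257   50  980 1175  145    0    0    0]
 [   0    0  211 1632 1785  373    0    0    0]
 [   0    0    0  180  210    0  296  684  134]
 [   0    0    0    0    0    0    0    0    0]
 [   0    0    0    0    0    0    0    0    0]]
```

View pics/wrist2.png

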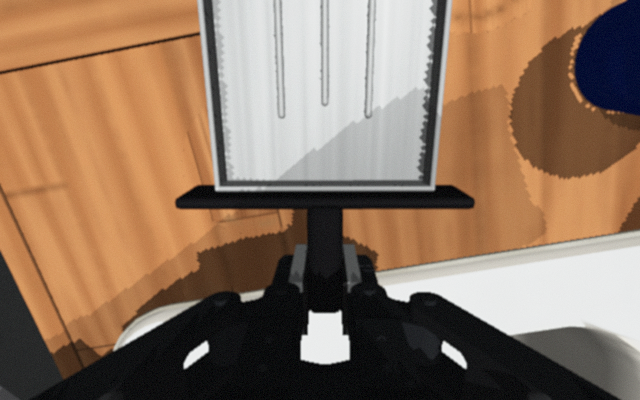

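View pics/side2.png

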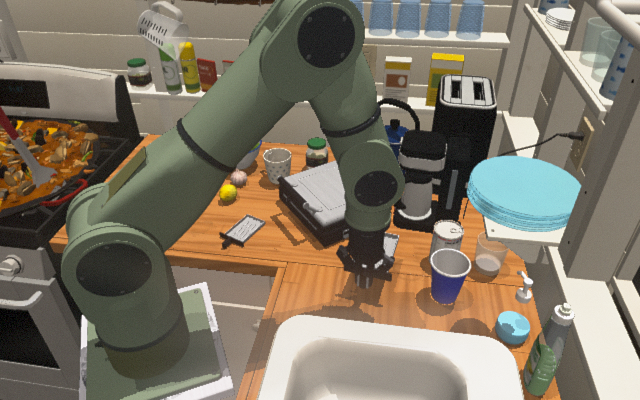

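```bash
python3 - <<'E'
from h import *
P=np.load('pics/wristP.npy').reshape(-1,3)
P=P[(P[:,0]>600)&(P[:,0]<760)&(P[:,1]>-220)&(P[:,1]<-15)&(P[:,2]>15)&(P[:,2]<200)]
for z in range(20,180,10):
    q=P[(abs(P[:,2]-z)<5)]
    if len(q)>20:
        A=np.c_[2*q[:,:2],np.ones(len(q))]; s=np.linalg.lstsq(A,(q[:,:2]**2).sum(1),rcond=None)[0]; print(z,len(q),s[:2].round(1),np.sqrt(s[2]+s[:2]@s[:2]).round(1),q[:,:2].min(0).round(0),q[:,:2].max(0).round(0))
# tray in hand
from scipy.spatial.transform import Rotation as R
P=np.load('pics/wrist2P.npy'); o=manip.observe(); T=R.from_quat(o['ee_rot']).as_matrix(); Q=(P-o['ee_pos'])@T
def line(uv):
    pass
im=cv2.imread('pics/wrist2.png')
for (u,v) in [(325,250),(200,195),(450,195),(325,187),(300,187),(230,187),(425,187),(325,60),(230,150),(420,150),(281,20),(372,20)]: print((u,v),Q[v,u].round(1))
E
```

```text
20 228 [717.3 -87.7] 53.9 [ 653. -136.] [727. -15.]
30 293 [701.5 -87.9] 42.8 [ 652. -136.] [727. -15.]
40 343 [699.4 -89.2] 42.9 [ 651. -138.] [727. -15.]
50 352 [698.5 -89.2] 43.9 [ 649. -139.] [727. -15.]
60 406 [696.9 -90.3] 44.2 [ 648. -140.] [730. -15.]
70 506 [695.1 -90.8] 44.4 [ 647. -142.] [730. -15.]
80 526 [693.5 -90.8] 45.3 [ 646. -143.] [730. -15.]
90 659 [692.  -92.4] 45.0 [ 644. -144.] [731. -15.]
100 652 [694.5 -87.7] 50.1 [ 644. -145.] [757. -15.]
110 2005 [704.8 -76.7] 59.1 [ 640. -146.] [760. -15.]
(325, 250) [  1.  -17.4 -24.8]
(200, 195) [-47.9 -37.2 -17.1]
(450, 195) [ 50.5 -37.  -15.9]
(325, 187) [  1.  -39.  -11.1]
(300, 187) [ -9.2 -38.8 -10.2]
(230, 187) [-37.5 -39.1 -11.5]
(425, 187) [ 41.8 -39.  -11.2]
(325, 60) [  1.  -88.2  -0.8]
(230, 150) [-39.8 -52.4   0.7]
(420, 150) [ 41.6 -52.6  -0.4]
(281, 20) [ -16.  -102.5   -0.2]
(372, 20) [  18.8 -102.2   -2.1]
```

arm_command:
  increments:
    - [[0,0,-20,0,0,-10],[18,-32,-36,0,0,-20],[37,-65,-36,0,0,-30],[55,-98,-36,0,0,-40],[70,-124,-36,0,0,-50.3],[73.7,-130.3,-36,0,0,-50.3],[73.7,-130.3,-36,0,0,-50.3],[73.7,-130.3,-36,0,0,-50.3]]

```text
t: 3.55
ee_pos: [624.4, -9.3, 108.1]
ee_rot: [0.996, 0.089, -0.0, 0.0]
force: [0.4, -0.7, -0.7]
gripper_width: 13.1
```

```bash
python3 shot.py 3 wrist side scene; python3 -c "
import cv2
im=cv2.imread('pics/side3.png'); cv2.imwrite('pics/z6.png',cv2.resize(im[160:310,270:470],None,fx=4,fy=4,interpolation=cv2.INTER_CUBIC))
im=cv2.imread('pics/scene3.png'); cv2.imwrite('pics/z7.png',cv2.resize(im[100:250,250:450],None,fx=4,fy=4,interpolation=cv2.INTER_CUBIC))"
```

```text
3.7 [624.8  -9.1 108.4] [ 9.96e-01  8.93e-02 -1.00e-04  1.00e-04] [-0.1 -0.2 -1.2] 12.6 [ 0.01  0.93 -0.1   1.42  0.12  0.79  0.05]
```

View pics/z6.png

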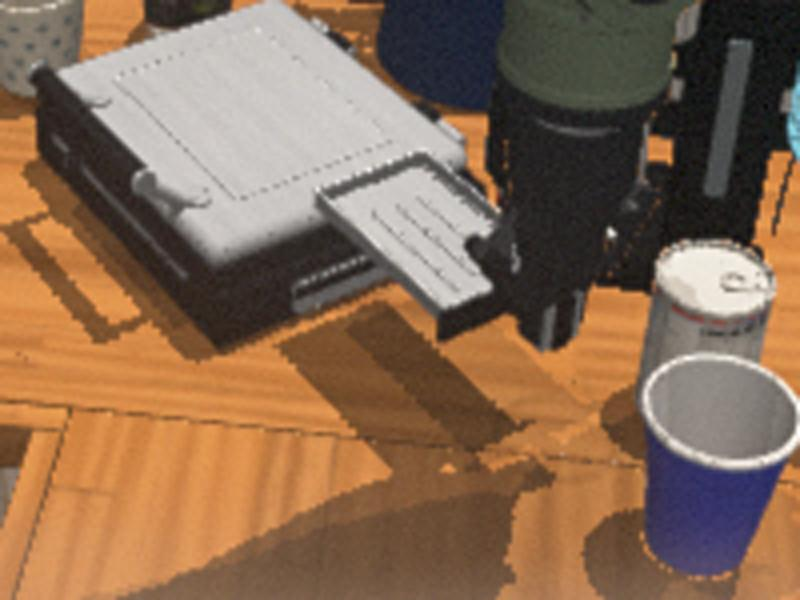

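View pics/z7.png

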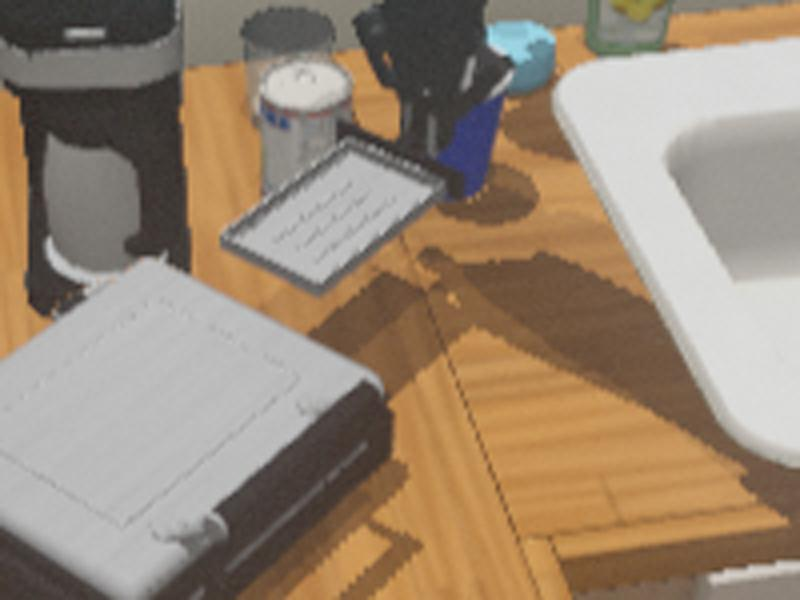

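View pics/wrist3.png

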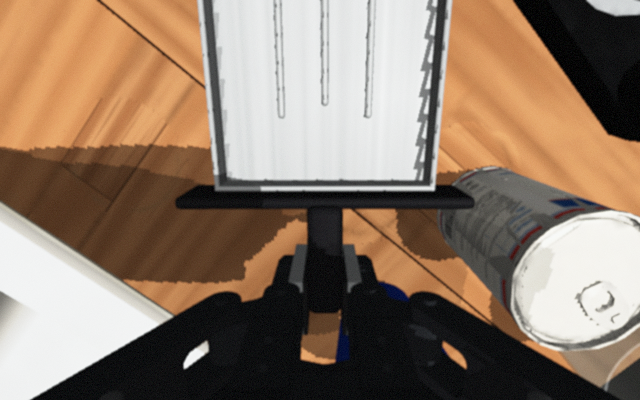

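```bash
python3 - <<'E'
from h import *
cs=cal('scene'); cd=cal('side')
psi=np.radians(10.3); G=np.array([[np.cos(psi),np.sin(psi),0],[-np.sin(psi),np.cos(psi),0],[0,0,1]])
S=dict(tipL=(330,173.3),tipR=(305.5,160),tailL=(360.75,146.25),tailR=(336.2,135)); D=dict(tipL=(349.5,208),tipR=(375,198.25),tailL=(380,239.5))
for z in (118,120):
  for n,c,M in (('scene',cs,S),('side',cd,D)):
    for k,(u,v) in M.items(): print(z,n,k,(G@plane(c,np.array(u),np.array(v),np.array(float(z)))).round(1))
for k in ('tipL','tipR','tailL'):
    A=[];b=[]
    for c,(u,v) in ((cs,S[k]),(cd,D[k])):
        K=np.array([[c['f'],0,c['cx']],[0,c['f'],c['cy']],[0,0,1]]); Pm=K@np.c_[c['R'],c['t']]
        A+= [u*Pm[2]-Pm[0], v*Pm[2]-Pm[1]]
    A=np.array(A); X=np.linalg.lstsq(A[:,:3],-A[:,3],rcond=None)[0]; print(k,'tri',(G@X).round(1))
print('TCP g',(G@manip.observe()['ee_pos']).round(1))
E
```

```text
118 scene tipL [559.9  74.7 118. ]
118 scene tipR [649.6  71.5 118. ]
118 scene tailL [565.9 -77.7 118. ]
118 scene tailR [656.3 -78.6 118. ]
118 side tipL [570.3  64.6 118. ]
118 side tipR [653.6  63.8 118. ]
118 side tailL [562.3 -78.9 118. ]
120 scene tipL [558.4  76.6 120. ]
120 scene tipR [647.9  73.4 120. ]
120 scene tailL [564.4 -75.4 120. ]
120 scene tailR [654.5 -76.2 120. ]
120 side tipL [568.8  62.5 120. ]
120 side tipR [651.8  61.7 120. ]
120 side tailL [560.8 -80.7 120. ]
tipL tri [569.1  67.4 113. ]
tipR tri [654.9  66.8 114.2]
tailL tri [564.6 -77.5 117.2]
TCP g [ 613.1 -120.6  108.4]
```

```bash
python3 - <<'E'
from h import *
from scipy.spatial.transform import Rotation as R
psi=np.radians(10.3); G=np.array([[np.cos(psi),np.sin(psi),0],[-np.sin(psi),np.cos(psi),0],[0,0,1]])
for n in ['scene3','side3','wrist3']:
    P=np.load(f'pics/{n}P.npy')@G.T; im=cv2.imread(f'pics/{n}.png')
    br=im.min(-1)>120
    m=br&(P[...,2]>98)&(P[...,2]<126)&(P[...,0]>572)&(P[...,0]<650)&(P[...,1]>-72)&(P[...,1]<60)
    X=P[m]; c=X.mean(0)
    for _ in range(3):
        A=np.c_[X[:,:2]-[613,0],np.ones(len(X))]; s=np.linalg.lstsq(A,X[:,2],rcond=None)[0]; r=X[:,2]-A@s; X=X[abs(r)<2.5]
    print(n,m.sum(),len(X),'slope x,y',s, r.std())
    m=(P[...,2]>96)&(P[...,2]<130)&(P[...,0]>540)&(P[...,0]<690)&(P[...,1]>-85)&(P[...,1]<85)
    Y=P[m]; 
    for lo in range(-70,80,20):
        q=Y[(Y[:,1]>lo)&(Y[:,1]<lo+20)]; 
        if len(q)>10: print(lo,len(q),np.percentile(q[:,0],[0.5,1,99,99.5]).round(1),np.percentile(q[:,2],[2,50,98]).round(1))
    print('tip',np.percentile(Y[:,1],[90,99,99.7]))
E
```

```text
scene3 669 574 slope x,y [-6.87006855e-03  1.65136823e-03  1.07406523e+02] 1.2353381320331678
-70 137 [565.3 565.6 656.9 657.4] [104.9 107.8 117.3]
-50 147 [565.7 565.7 657.1 657.3] [104.6 108.2 118.5]
-30 144 [564.8 565.2 657.6 658.9] [104.3 107.7 119. ]
-10 149 [565.2 565.5 656.4 656.8] [104.2 107.9 120.4]
10 151 [565.1 565.5 657.7 658.2] [103.9 107.8 119.2]
30 157 [565.1 565.5 656.6 656.9] [104.1 108.1 119.2]
50 161 [564.6 565.4 656.3 656.4] [104.3 112.3 120.4]
tip [55.27874958 69.26689606 70.22973709]
side3 676 583 slope x,y [-9.29022986e-03 -2.88039276e-03  1.08942112e+02] 1.187651338755897
-70 79 [565.8 566.2 640.8 642.7] [106.6 109.8 121.3]
-50 112 [565.6 566.  620.8 635. ] [106.6 109.3 122.3]
-30 131 [567.1 567.2 656.7 656.9] [106.1 109.4 119.3]
-10 188 [566.  566.4 658.2 658.3] [105.8 109.6 120.8]
10 180 [567.  567.4 658.3 658.5] [105.8 109.7 120.1]
30 175 [567.3 567.3 659.1 659.2] [106.4 109.4 120.9]
50 228 [567.1 567.3 657.8 657.9] [106.1 111.  121.2]
tip [63.2644003  68.11776752 68.78807574]
wrist3 30342 30281 slope x,y [-7.28664510e-04 -8.18949320e-04  1.06214075e+02] 0.7332676339888281
-70 11137 [568.3 568.8 656.6 657. ] [105.  106.3 117.8]
-50 12782 [568.3 568.8 656.6 657. ] [104.8 106.4 117.7]
-30 12884 [568.4 568.9 656.5 657. ] [104.8 106.3 117.5]
tip [-18.464293   -12.47189588 -11.94877784]
```

arm_command:
  increments:
    - [[1.5,0,30,0,0,0],[1.5,0,60,0,0,0],[1.5,0,82,0,0,0],[1.5,0,92,0,0,0],[1.5,0,92,0,0,0],[1.5,0,92,0,0,0]]

```text
t: 4.45
ee_pos: [627.0, -8.6, 17.2]
ee_rot: [0.996, 0.09, 0.001, 0.0]
force: [-0.1, -0.1, -1.3]
gripper_width: 12.6
```

```bash
python3 shot.py 4 side scene; python3 -c "
import cv2
im=cv2.imread('pics/side4.png'); cv2.imwrite('pics/z6.png',cv2.resize(im[180:280,320:440],None,fx=6,fy=6,interpolation=cv2.INTER_CUBIC))
im=cv2.imread('pics/scene4.png'); cv2.imwrite('pics/z7.png',cv2.resize(im[100:250,250:450],None,fx=4,fy=4,interpolation=cv2.INTER_CUBIC))"
python3 - <<'E'
from h import *
psi=np.radians(10.3); G=np.array([[np.cos(psi),np.sin(psi),0],[-np.sin(psi),np.cos(psi),0],[0,0,1]])
print(G@manip.observe()['ee_pos'])
for n in ['scene4','side4']:
    P=np.load(f'pics/{n}P.npy')@G.T
    m=(P[...,2]>9)&(P[...,2]<34)&(P[...,0]>545)&(P[...,0]<690)&(P[...,1]>-70)&(P[...,1]<69)
    Y=P[m]; print(n,len(Y))
    for lo in range(-70,70,20):
        q=Y[(Y[:,1]>lo)&(Y[:,1]<lo+20)]; 
        if len(q)>10: print(lo,len(q),np.percentile(q[:,0],[0.5,1,99,99.5]).round(1),np.percentile(q[:,2],[2,50,98]).round(1))
E
```

```text
4.55 [627.   -8.6  17.1] [9.96e-01 8.97e-02 5.00e-04 0.00e+00] [-0.1 -0.6 -2.4] 12.9 [ 0.    1.07 -0.09  1.45  0.14  0.63  0.03]
[ 615.33899804 -120.57366943   17.11630474]
scene4 664
-70 133 [567.2 567.5 660.4 660.8] [13.  16.7 28.8]
-50 135 [567.7 568.  658.1 658.7] [13.3 17.2 28.3]
-30 141 [568.  568.7 658.4 658.9] [13.3 17.  26.7]
-10 142 [567.9 568.1 659.3 659.5] [12.3 16.5 27.4]
10 110 [568.6 569.2 658.8 659. ] [13.7 16.9 28.3]
side4 1081
-70 81 [568.9 568.9 641.  641.4] [15.  18.8 29.6]
-50 94 [568.5 569.  616.4 624.5] [14.5 19.  28.9]
-30 169 [569.3 569.8 659.7 659.8] [14.6 18.2 29.2]
-10 176 [569.4 569.4 659.8 660. ] [14.5 18.4 29.8]
10 177 [569.  569.3 659.8 659.8] [14.6 18.5 29.4]
30 170 [569.1 569.2 661.6 662.1] [14.4 18.6 28.4]
50 214 [569.4 569.8 659.8 660. ] [14.7 19.7 31.1]
```

View pics/z6.png

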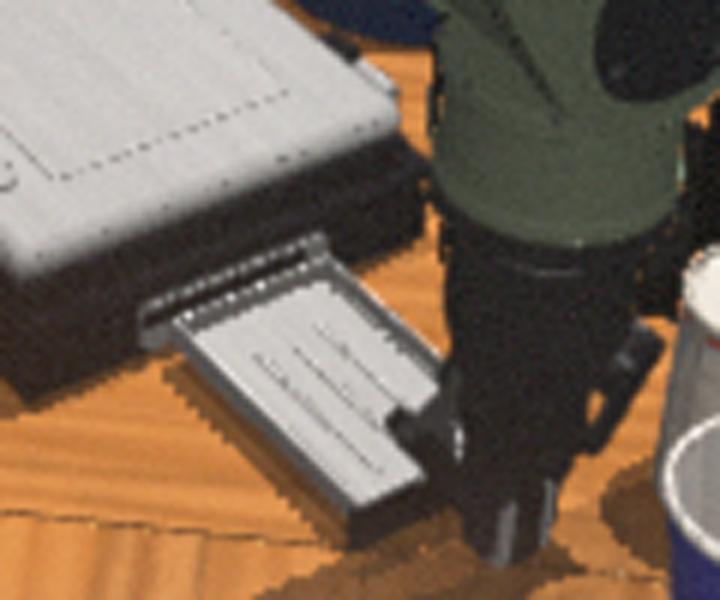

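View pics/z7.png

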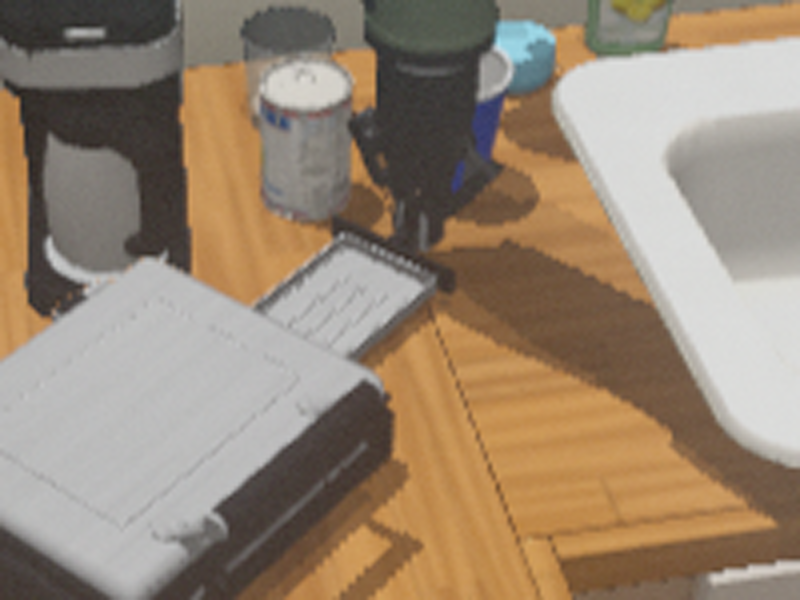

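arm_command:
  increments:
    - [[-0.4,-6,0,0,0,0],[-0.4,-10,0,0,0,0],[-0.4,-15,0,0,0,0],[-0.4,-20,0,0,0,0],[-0.4,-25,0,0,0,0],[-0.4,-25,0,0,0,0]]

```text
t: 5.3
ee_pos: [621.5, 16.8, 16.2]
ee_rot: [0.996, 0.09, -0.0, -0.0]
force: [-2.4, 1.3, -1.4]
gripper_width: 12.8
```

arm_command:
  increments:
    - [[0,-8,0,0,0,0],[0,-16,0,0,0,0],[0,-24,0,0,0,0],[0,-32,0,0,0,0],[0,-40,0,0,0,0],[0,-40,0,0,0,0]]

```text
t: 6.05
ee_pos: [614.3, 56.7, 16.2]
ee_rot: [0.996, 0.09, -0.0, -0.0]
force: [-4.2, 1.8, -1.7]
gripper_width: 12.7
```

arm_command:
  increments:
    - [[-0.5,-8,0,0,0,0],[-0.7,-16,0,0,0,0],[-0.7,-24,0,0,0,0],[-0.7,-32,0,0,0,0],[-0.7,-40,0,0,0,0],[-0.7,-50,0,0,0,0],[-0.7,-60,0,0,0,0],[-0.7,-60,0,0,0,0]]

```text
t: 7.05
ee_pos: [602.7, 115.2, 16.2]
ee_rot: [0.996, 0.09, -0.0, -0.0]
force: [-5.0, 2.6, -1.8]
gripper_width: 13.1
```

```bash
python3 shot.py 5 side; python3 -c "
import cv2
im=cv2.imread('pics/side5.png'); cv2.imwrite('pics/z6.png',cv2.resize(im[150:280,300:440],None,fx=4.5,fy=4.5,interpolation=cv2.INTER_CUBIC))"
```

```text
7.1 [602.7 115.1  16.2] [ 9.959e-01  9.000e-02 -4.000e-04 -4.000e-04] [-5.3  2.4 -1.6] 12.7 [-0.21  1.06 -0.06  1.5   0.09  0.58 -0.14]
```

View pics/z6.png

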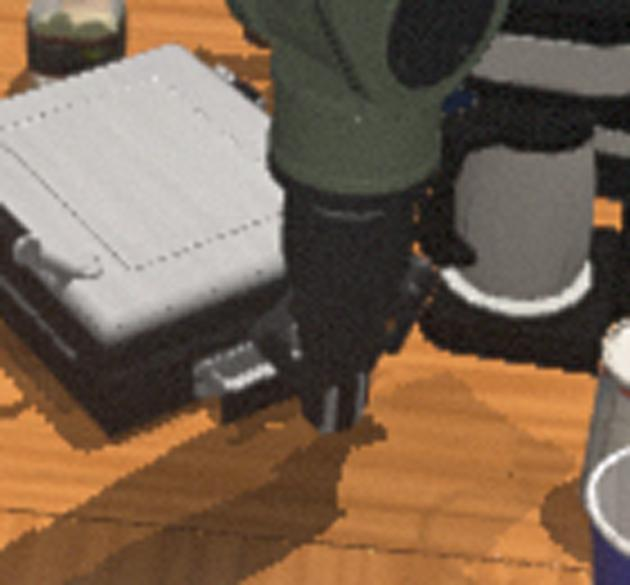

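arm_command:
  increments:
    - [[-0.4,-8,0,0,0,0],[-0.4,-16,0,0,0,0],[-0.4,-22,0,0,0,0],[-0.4,-26,0,0,0,0],[-0.4,-26,0,0,0,0]]

```text
t: 7.72
ee_pos: [597.7, 139.8, 16.1]
ee_rot: [0.996, 0.09, -0.001, 0.0]
force: [-6.1, -2.0, -1.4]
gripper_width: 13.0
```

arm_command:
  increments:
    - [[0,-2,0,0,0,0],[0,-4,0,0,0,0],[0,-5,0,0,0,0],[0,-5,0,0,0,0]]

```text
t: 8.22
ee_pos: [596.8, 143.7, 16.1]
ee_rot: [0.996, 0.089, -0.001, 0.001]
force: [-6.4, -6.2, 0.7]
gripper_width: 12.7
```

arm_command:
  increments:
    - [[0,-2,0,0,0,0],[0,-4,0,0,0,0],[0,-4,0,0,0,0],[0,-4,0,0,0,0]]

```text
t: 8.72
ee_pos: [596.7, 143.8, 16.1]
ee_rot: [0.996, 0.088, -0.001, 0.003]
force: [-3.0, -24.7, 1.6]
gripper_width: 12.8
```

```bash
python3 shot.py 6 side wrist; python3 -c "
import cv2
im=cv2.imread('pics/side6.png'); cv2.imwrite('pics/z6.png',cv2.resize(im[150:280,300:440],None,fx=4.5,fy=4.5,interpolation=cv2.INTER_CUBIC))"
```

```text
8.825 [596.7 143.9  16.1] [ 9.961e-01  8.810e-02 -7.000e-04  2.900e-03] [ -3.1 -24.8   1.1] 12.7 [-0.27  1.06 -0.04  1.5   0.08  0.59 -0.18]
```

View pics/z6.png

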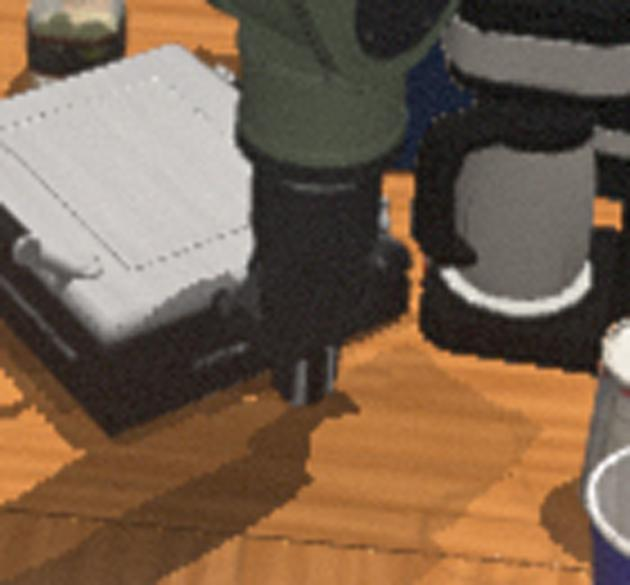

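View pics/wrist6.png

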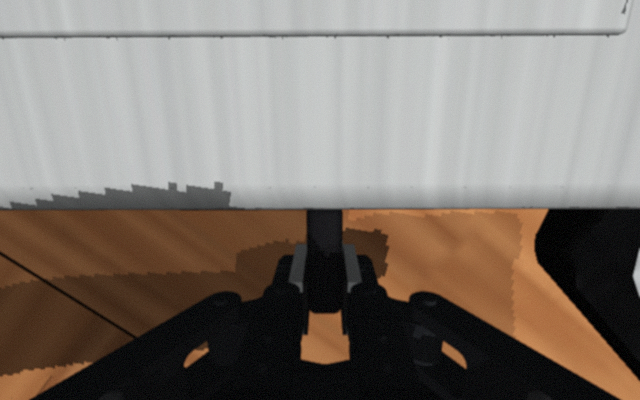

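arm_command:
  increments:
    - [[0,2,0,0,0,0],[0,3,0,0,0,0],[0,3,0,0,0,0]]

```text
t: 9.2
ee_pos: [596.8, 143.8, 16.1]
ee_rot: [0.996, 0.089, -0.001, 0.001]
force: [-4.7, -10.3, -0.9]
gripper_width: 12.9
```

arm_command:
  increments:
    - [[0,0,0,0,0,0],[0,0,0,0,0,0],[0,0,0,0,0,0],[0,0,0,0,0,0]]
  fingers: 45

```text
t: 9.7
ee_pos: [597.1, 145.8, 16.3]
ee_rot: [0.996, 0.09, 0.0, -0.0]
force: [-0.0, 0.8, 0.1]
gripper_width: 45.2
```

arm_command:
  increments:
    - [[0,20,-10,0,0,0],[0,45,-25,0,0,0],[0,70,-70,0,0,0],[0,80,-120,0,0,0],[0,80,-120,0,0,0]]

```text
t: 10.32
ee_pos: [613.1, 64.6, 140.3]
ee_rot: [0.996, 0.088, 0.003, 0.0]
force: [-1.1, 0.2, -0.1]
gripper_width: 44.8
```

```bash
python3 shot.py 7 side wrist; python3 -c "
import cv2
im=cv2.imread('pics/side7.png'); cv2.imwrite('pics/z6.png',cv2.resize(im[150:280,300:440],None,fx=4.5,fy=4.5,interpolation=cv2.INTER_CUBIC))"
```

```text
10.425 [611.5  65.8 136.8] [9.96e-01 8.92e-02 3.00e-04 1.00e-04] [-0.3 -0.5 -0.5] 45.0 [-0.12  0.88 -0.08  1.44  0.09  0.82 -0.05]
```

View pics/z6.png

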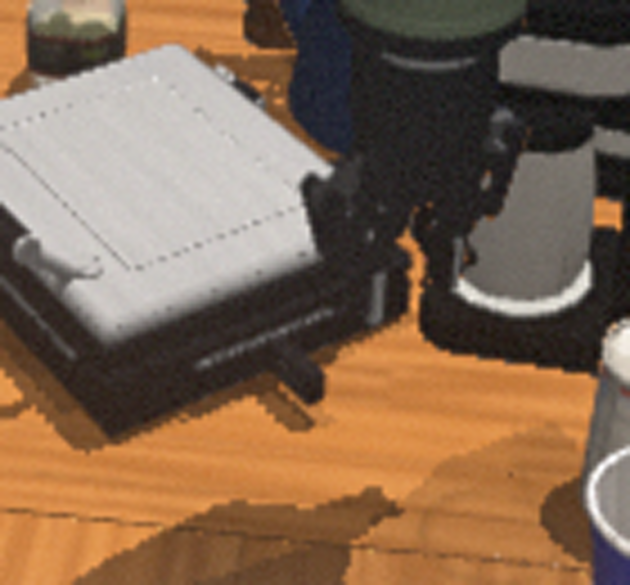

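View pics/wrist7.png

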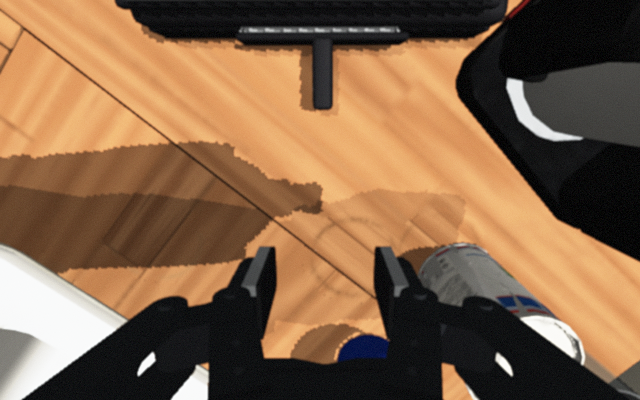

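```bash
python3 - <<'E'
from h import *
im=cv2.imread('pics/wrist7.png'); cv2.imwrite('pics/z8.png',cv2.resize(im[0:120,220:420],None,fx=4,fy=4,interpolation=cv2.INTER_CUBIC))
psi=np.radians(10.3); G=np.array([[np.cos(psi),np.sin(psi),0],[-np.sin(psi),np.cos(psi),0],[0,0,1]])
P=np.load('pics/wrist7P.npy')@G.T
for u in (270,323,380): 
    for v in range(0,56,2): print(u,v,P[v,u].round(1),im[v,u])
print('bar end',[P[v,323].round(1) for v in (50,80,100,104,107)])
E
```

```text
270 0 [584.5  79.9  73.4] [30 30 30]
270 2 [583.6  80.5  67.2] [16 11 12]
270 4 [583.7  79.3  67.9] [14 14 12]
270 6 [583.4  78.7  66.3] [21 20 21]
270 8 [583.1  78.2  64.3] [13 14 15]
270 10 [581.1  80.3  51.1] [18 14 17]
270 12 [581.1  79.2  51.2] [14 13 11]
270 14 [581.1  78.   51.7] [20 16 16]
270 16 [580.8  77.2  50.1] [30 28 30]
270 18 [580.7  76.2  49.6] [23 21 20]
270 20 [580.7  75.1  49.7] [27 24 24]
270 22 [580.3  74.4  47.8] [20 18 22]
270 24 [579.9  73.7  45.4] [16 18 15]
270 26 [579.5  73.1  42.7] [39 41 42]
270 28 [578.   73.9  32.5] [119 120 119]
270 30 [578.1  72.5  33.8] [193 194 190]
270 32 [578.   71.3  33.7] [103 102 103]
270 34 [578.1  69.9  34.4] [28 26 29]
270 36 [578.2  68.5  35.7] [39 36 38]
270 38 [578.   67.4  34.8] [26 27 29]
270 40 [578.   66.2  34.6] [23 19 19]
270 42 [577.2  65.8  29.6] [0 0 0]
270 44 [575.7  66.   20.3] [11 15 20]
270 46 [572.6  67.8  -0.7] [40 61 89]
270 48 [ 5.726e+02  6.630e+01 -4.000e-01] [ 45  71 103]
270 50 [ 5.725e+02  6.490e+01 -5.000e-01] [ 73 116 172]
270 52 [5.726e+02 6.340e+01 5.000e-01] [ 94 150 215]
270 54 [572.3  62.1  -
[... 1643 characters left out ...]
144 142]
380 30 [651.4  72.5  33.5] [161 161 161]
380 32 [651.5  71.3  33.4] [74 71 71]
380 34 [651.3  69.8  35.4] [37 35 36]
380 36 [651.2  68.4  36.2] [40 37 37]
380 38 [651.2  67.2  36.3] [34 31 31]
380 40 [651.6  66.3  34.6] [ 6  5 10]
380 42 [652.7  66.1  27.7] [10 10  6]
380 44 [654.1  66.3  18.6] [15 25 34]
380 46 [6.571e+02 6.770e+01 2.000e-01] [40 62 92]
380 48 [657.3  66.4  -1.1] [ 49  77 111]
380 50 [657.4  65.   -1.3] [ 79 128 187]
380 52 [657.3  63.5  -0. ] [ 88 138 197]
380 54 [6.573e+02 6.200e+01 1.000e-01] [ 92 145 208]
bar end [array([613.4,  59.4,  39.5]), array([613.4,  40.8,  38.6]), array([613.3,  27.8,  39.8]), array([613.3,  25.1,  38.7]), array([613.3,  23.1,  37.8])]
```

View pics/z8.png

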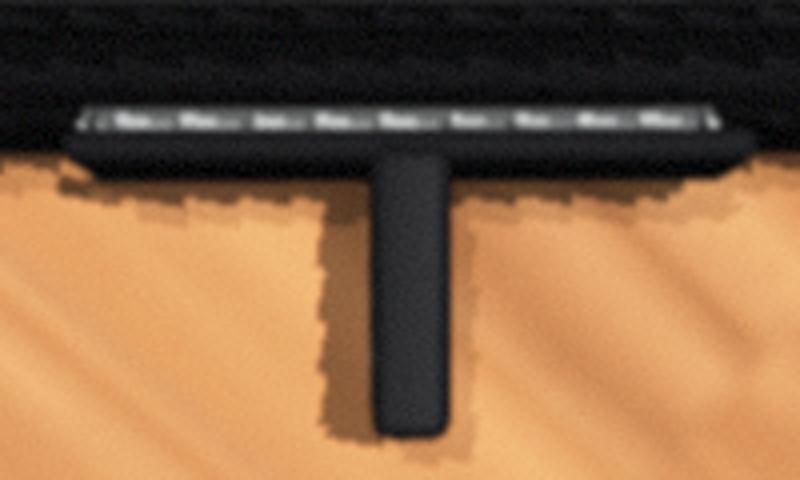

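arm_command:
  increments:
    - [[0,0,50,0,0,0],[0,0,100,0,0,0],[0,-15,114,0,0,0],[0,-30,114,0,0,0],[0,-45,114,0,0,0],[0,-52,114,0,0,0],[0,-52,114,0,0,0]]
  fingers: 0

```text
t: 11.3
ee_pos: [602.3, 118.6, 23.0]
ee_rot: [0.996, 0.09, 0.0, -0.0]
force: [0.6, -0.1, -0.0]
gripper_width: -0.0
```

arm_command:
  increments:
    - [[0,-2,0,0,0,0],[0,-4,0,0,0,0],[0,-6,0,0,0,0],[0,-8,0,0,0,0],[0,-8,0,0,0,0]]

```text
t: 11.92
ee_pos: [601.6, 120.6, 22.4]
ee_rot: [0.996, 0.088, 0.0, 0.003]
force: [4.7, -24.5, 2.1]
gripper_width: 0.2
```

arm_command:
  increments:
    - [[0,-3,0,0,0,0],[0,-6,0,0,0,0],[0,-6,0,0,0,0]]

```text
t: 12.3
ee_pos: [601.5, 120.9, 22.3]
ee_rot: [0.996, 0.086, 0.0, 0.007]
force: [10.7, -51.7, 0.7]
gripper_width: -0.2
```

arm_command:
  increments:
    - [[0,10,0,0,0,0],[0,40,0,0,0,0],[0,65,-50,0,0,0],[0,65,-113,0,0,0],[0,65,-113,0,0,0]]

```text
t: 12.92
ee_pos: [613.0, 67.7, 139.6]
ee_rot: [0.996, 0.089, 0.003, -0.0]
force: [-0.2, 0.5, -0.7]
gripper_width: -0.3
```

```bash
python3 shot.py 8 wrist; python3 - <<'E'
from h import *
im=cv2.imread('pics/wrist8.png'); cv2.imwrite('pics/z8.png',cv2.resize(im[0:120,120:520],None,fx=2,fy=2,interpolation=cv2.INTER_CUBIC))
psi=np.radians(10.3); G=np.array([[np.cos(psi),np.sin(psi),0],[-np.sin(psi),np.cos(psi),0],[0,0,1]])
P=np.load('pics/wrist8P.npy')@G.T
for lo,hi in((500,520),(520,550),(572,600),(625,655),(675,690),(690,720)):
    m=(P[...,0]>lo)&(P[...,0]<hi)&(P[...,1]>55)&(P[...,1]<90)
    print(lo,[(z,np.percentile(P[m&(abs(P[...,2]-z)<2)][:,1],[5,50,95]).round(1)) for z in (48,44,40,36,34,32,28,24) if (m&(abs(P[...,2]-z)<2)).sum()>5])
m=(abs(P[...,0]-613.4)<5)&(P[...,2]>30)&(P[...,2]<44); print('bar end',np.percentile(P[m][:,1],[.5,1,2]))
E
```

```text
12.975 [611.9  67.7 137.2] [ 9.96e-01  8.95e-02  1.50e-03 -2.00e-04] [0.5 0.  0.1] 0.1 [-0.12  0.88 -0.08  1.44  0.09  0.82 -0.06]
500 [(48, array([73.4, 74.8, 78. ])), (44, array([72.7, 73.1, 73.8])), (40, array([72.8, 72.9, 73.1])), (34, array([71.9, 73.2, 73.9])), (32, array([71.7, 72.8, 74. ])), (28, array([71.6, 71.8, 72. ])), (24, array([71.7, 71.8, 72. ]))]
520 [(48, array([73.5, 74.9, 78.1])), (44, array([72.7, 73.2, 73.9])), (40, array([72.8, 72.9, 73.1])), (34, array([72.4, 73.3, 73.9])), (32, array([71.8, 72.9, 74. ])), (28, array([71.6, 71.9, 72.1])), (24, array([71.6, 71.9, 72. ]))]
572 [(48, array([73.5, 75. , 78.1])), (44, array([72.7, 73.1, 74. ])), (40, array([72.9, 73. , 73.1])), (36, array([66.3, 69. , 72.9])), (34, array([66. , 70.1, 73.8])), (32, array([65.9, 71.9, 73.9])), (28, array([65.8, 66. , 66.2])), (24, array([65.8, 65.9, 66.1]))]
625 [(48, array([73.6, 75. , 78.1])), (44, array([72.8, 73.3, 74. ])), (40, array([72.9, 73.1, 73.3])), (36, array([66.3, 69. , 73. ])), (34, array([66.2, 70.5, 73.8])), (32, array([66., 72., 74.])), (28, array([65.9, 66.1, 66.3])), (24, array([65.8, 66. , 66.2]))]
675 [(48, array([73.8, 75.2, 77.9])), (44, array([72.9, 73.2, 74.2])), (40, array([73. , 73.1, 73.3])), (34, array([72.3, 73.5, 74.2])), (32, array([72. , 73. , 74.2])), (28, array([71.9, 72.1, 72.2])), (24, array([71.9, 72.1, 72.3]))]
690 [(48, array([73.7, 75.1, 77.8])), (44, array([73. , 73.4, 74.1])), (40, array([73. , 73.2, 73.4])), (34, array([72.4, 73.5, 74.2])), (32, array([72. , 73.1, 74.2])), (28, array([55.3, 72.1, 72.3])), (24, array([56.7, 72.1, 72.4]))]
bar end [21.26313811 21.47307617 22.00606096]
```

View pics/z8.png

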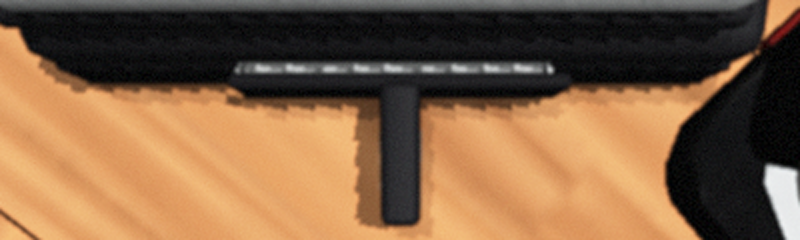

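arm_command:
  increments:
    - [[0,0,-40,0,0,0],[0,-10,-70,0,0,0],[-20,-45,-75,0,0,0],[-45,-85,-75,0,0,0],[-70,-130,-75,0,0,0],[-95,-175,-75,0,0,0],[-120,-220,-75,0,0,0],[-136,-252,-75,0,0,0],[-136,-252,-75,0,0,0],[-136,-252,-75,0,0,0]]
  fingers: 50

```text
t: 14.22
ee_pos: [432.6, 290.8, 209.7]
ee_rot: [0.996, 0.089, -0.0, 0.0]
force: [1.3, 0.5, -0.5]
gripper_width: 50.1
```

```bash
python3 shot.py 9 wrist
```

```text
14.275 [432.8 290.6 209.8] [ 9.96e-01  8.91e-02 -3.00e-04  4.00e-04] [ 0.2  0.7 -0.1] 49.9 [-0.63  0.66 -0.04  1.71  0.04  0.78 -0.51]
```

View pics/wrist9.png

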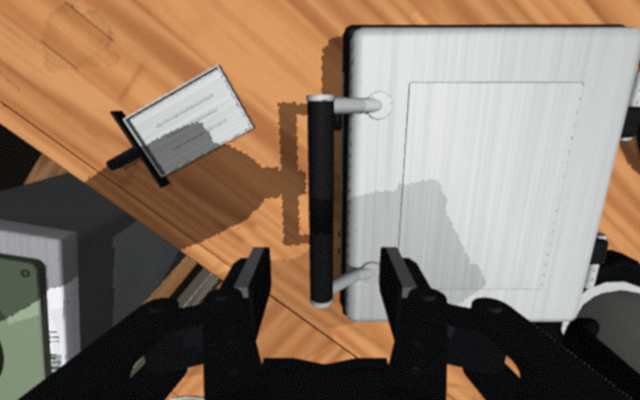

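```bash
python3 - <<'E'
from h import *
from scipy.spatial.transform import Rotation as R
P=np.load('pics/wrist9P.npy'); o=manip.observe(); T=R.from_quat(o['ee_rot']).as_matrix(); Q=(P-o['ee_pos'])@T
for v in (110,150,200,250,290):
    row=P[v]; m=(row[:,2]>112)&(row[:,2]<135); m[:290]=0;m[338:]=0
    print(v,m.sum(),Q[v][m][:,0].min().round(1),Q[v][m][:,0].max().round(1),Q[v][m][:,1].mean().round(1),row[m][:,2].max().round(1))
m=(P[...,2]>112)&(P[...,2]<135);m[:,:295]=0;m[:,336:]=0;m[330:]=0
print(np.percentile(Q[m][:,1],[.5,99.5]),m.sum(), np.median(P[m][:,2]))
E
```

```text
110 30 -11.8 8.3 -67.0 128.8
150 26 -11.5 5.7 -41.1 128.8
200 25 -12.0 5.2 -6.1 128.7
250 24 -11.7 5.6 32.0 129.3
290 28 -11.3 10.1 66.5 129.0
[-75.89666517  78.00503166] 5345 127.04658877538607
```

arm_command:
  increments:
    - [[-4,1,40,0,0,0],[-4,1,80,0,0,0],[-4,1,100,0,0,0],[-4,1,108,0,0,0],[-4,1,108,0,0,0]]

```text
t: 14.9
ee_pos: [428.9, 289.4, 102.3]
ee_rot: [0.996, 0.089, -0.0, 0.0]
force: [0.1, 0.6, 1.3]
gripper_width: 49.8
```

arm_command:
  increments:
    - [[0,0,0,0,0,0],[0,0,0,0,0,0],[0,0,0,0,0,0],[0,0,0,0,0,0],[0,0,0,0,0,0]]
  fingers: 0
  squeeze: 60

```text
t: 15.52
ee_pos: [429.7, 290.1, 103.2]
ee_rot: [0.996, 0.09, 0.001, -0.001]
force: [4.4, -0.3, 5.8]
gripper_width: 15.8
```

```bash
python3 shot.py 10 wrist scene
```

```text
15.625 [429.7 290.1 103.2] [ 9.96e-01  8.95e-02  1.40e-03 -6.00e-04] [ 5.2 -0.   5.5] 16.3 [-0.64  0.82 -0.03  1.83  0.05  0.49 -0.53]
```

View pics/wrist10.png

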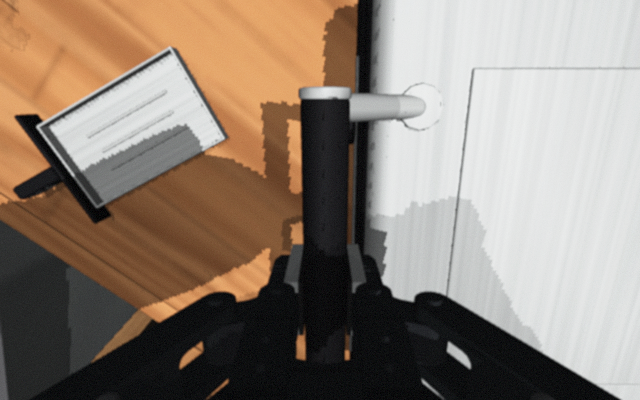

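View pics/scene10.png

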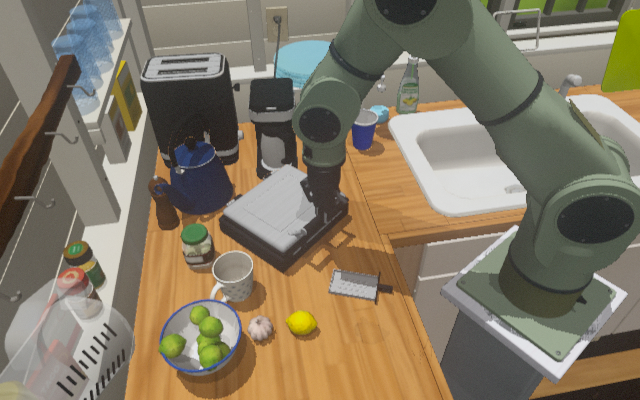

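```bash
python3 - <<'E'
import numpy as np
for a in list(range(2,62,2)):
    t=np.radians(a); print(a,[round(254-(254*np.cos(t)-54*np.sin(t)),1),0,round(-(254*np.sin(t)+54*np.cos(t)-54),1)])
E
```

```text
2 [np.float64(2.0), 0, np.float64(-8.8)]
4 [np.float64(4.4), 0, np.float64(-17.6)]
6 [np.float64(7.0), 0, np.float64(-26.3)]
8 [np.float64(10.0), 0, np.float64(-34.8)]
10 [np.float64(13.2), 0, np.float64(-43.3)]
12 [np.float64(16.8), 0, np.float64(-51.6)]
14 [np.float64(20.6), 0, np.float64(-59.8)]
16 [np.float64(24.7), 0, np.float64(-67.9)]
18 [np.float64(29.1), 0, np.float64(-75.8)]
20 [np.float64(33.8), 0, np.float64(-83.6)]
22 [np.float64(38.7), 0, np.float64(-91.2)]
24 [np.float64(43.9), 0, np.float64(-98.6)]
26 [np.float64(49.4), 0, np.float64(-105.9)]
28 [np.float64(55.1), 0, np.float64(-112.9)]
30 [np.float64(61.0), 0, np.float64(-119.8)]
32 [np.float64(67.2), 0, np.float64(-126.4)]
34 [np.float64(73.6), 0, np.float64(-132.8)]
36 [np.float64(80.3), 0, np.float64(-139.0)]
38 [np.float64(87.1), 0, np.float64(-144.9)]
40 [np.float64(94.1), 0, np.float64(-150.6)]
42 [np.float64(101.4), 0, np.float64(-156.1)]
44 [np.float64(108.8), 0, np.float64(-161.3)]
46 [np.float64(116.4), 0, np.float64(-166.2)]
48 [np.float64(124.2), 0, np.float64(-170.9)]
50 [np.float64(132.1), 0, np.float64(-175.3)]
52 [np.float64(140.2), 0, np.float64(-179.4)]
54 [np.float64(148.4), 0, np.float64(-183.2)]
56 [np.float64(156.7), 0, np.float64(-186.8)]
58 [np.float64(165.2), 0, np.float64(-190.0)]
60 [np.float64(173.8), 0, np.float64(-193.0)]
```

First a short lift to confirm the hold.

arm_command:
  increments:
    - [[1,0,-4.4,0,0,0],[2,0,-8.8,0,0,0],[4.4,0,-17.6,0,0,0],[7,0,-26.3,0,0,0],[10,0,-34.8,0,0,0],[13.2,0,-43.3,0,0,0],[13.2,0,-43.3,0,0,0]]

```text
t: 16.5
ee_pos: [441.9, 292.3, 146.1]
ee_rot: [0.996, 0.09, 0.001, -0.0]
force: [3.8, 1.5, -6.1]
gripper_width: 15.8
```

```bash
python3 shot.py 11 wrist scene side
```

```text
16.65 [441.7 292.3 145.5] [ 9.96e-01  8.98e-02  2.00e-04 -1.00e-04] [ 5.1  2.7 -5.5] 16.2 [-0.62  0.76 -0.04  1.76  0.05  0.62 -0.51]
```

View pics/wrist11.png

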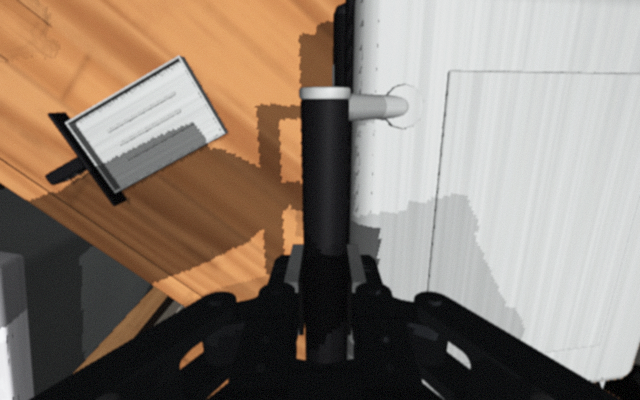

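View pics/side11.png

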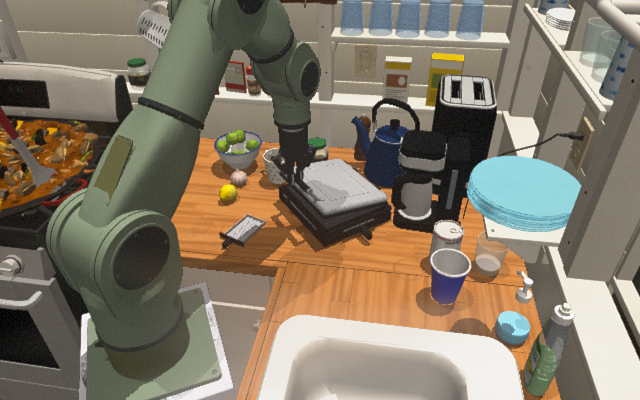

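arm_command:
  increments:
    - [[3.6,0,-8.3,0,0,0],[7.4,0,-16.5,0,0,0],[11.5,0,-24.6,0,0,0],[15.9,0,-32.5,0,0,0],[20.6,0,-40.3,0,0,0],[25.5,0,-47.9,0,0,0],[30.7,0,-55.3,0,0,0],[36.2,0,-62.6,0,0,0],[41.9,0,-69.6,0,0,0],[47.8,0,-76.5,0,0,0],[54,0,-83.1,0,0,0],[54,0,-83.1,0,0,0]]

```text
t: 18.15
ee_pos: [491.9, 301.4, 229.6]
ee_rot: [0.996, 0.09, -0.003, 0.001]
force: [-27.3, -6.1, 18.8]
gripper_width: 16.4
```

arm_command:
  increments:
    - [[-2,0,-1.5,0,0,0],[-3.5,0,-3,0,0,0],[-3.5,0,-3,0,0,0]]

```text
t: 18.52
ee_pos: [493.1, 301.5, 231.8]
ee_rot: [0.996, 0.089, 0.002, -0.001]
force: [12.6, 6.2, -16.0]
gripper_width: 15.9
```

```bash
python3 shot.py 12 wrist scene side
```

```text
18.675 [493.1 301.5 231.8] [ 9.96e-01  8.95e-02  1.90e-03 -5.00e-04] [ 12.2   6.3 -14.1] 15.8 [-0.58  0.71 -0.05  1.48  0.04  0.95 -0.46]
```

View pics/wrist12.png

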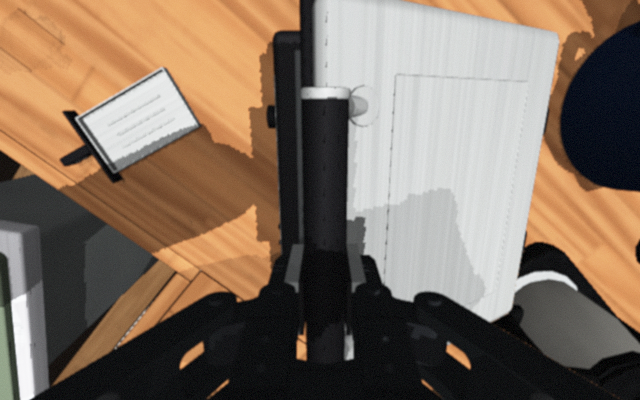

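View pics/side12.png

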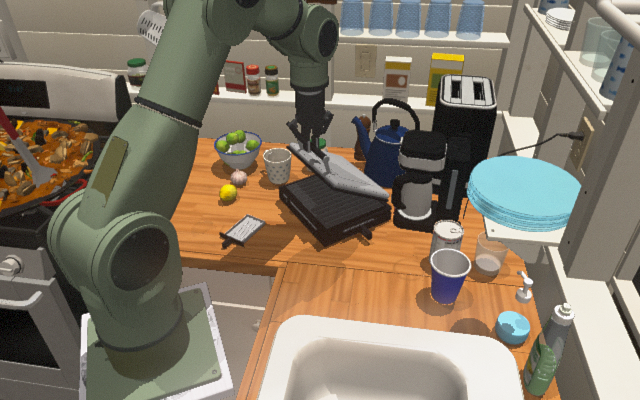

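View pics/scene12.png

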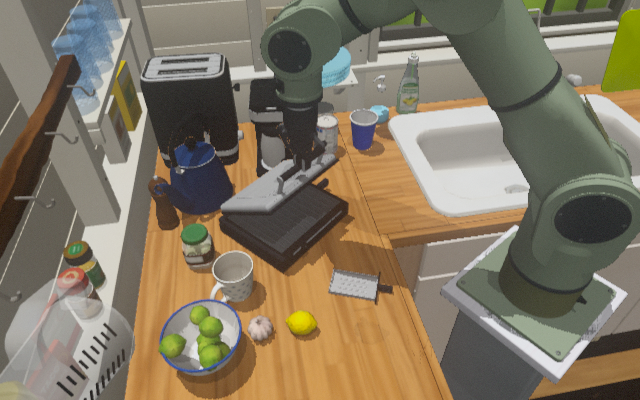

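arm_command:
  increments:
    - [[4,0,-2,0,0,0],[8,0,-5.6,0,0,0],[15,0,-11.6,0,0,0],[22,0,-17.4,0,0,0],[29,0,-23.1,0,0,0],[36.4,0,-28.6,0,0,0],[43.8,0,-33.8,0,0,0],[43.8,0,-33.8,0,0,0]]

```text
t: 19.68
ee_pos: [533.5, 309.2, 267.4]
ee_rot: [0.996, 0.09, -0.001, -0.0]
force: [-18.9, -5.3, 24.1]
gripper_width: 16.0
```

arm_command:
  increments:
    - [[-1,0,-1.5,0,0,0],[4.8,0,-5.8,0,0,0],[12.5,0,-10.7,0,0,0],[20.3,0,-15.3,0,0,0],[28.2,0,-19.6,0,0,0],[28.2,0,-19.6,0,0,0]]

```text
t: 20.42
ee_pos: [562.1, 314.3, 286.0]
ee_rot: [0.996, 0.09, -0.0, -0.0]
force: [-8.8, 0.8, 8.1]
gripper_width: 16.0
```

arm_command:
  increments:
    - [[8,0,-4.3,0,0,0],[16.3,0,-8.2,0,0,0],[24.6,0,-11.6,0,0,0],[33,0,-15,0,0,0],[33,0,-15,0,0,0],[33,0,-15,0,0,0]]

```text
t: 21.18
ee_pos: [594.4, 320.3, 301.4]
ee_rot: [0.996, 0.09, 0.0, -0.001]
force: [-8.0, 0.5, 13.0]
gripper_width: 16.1
```

```bash
python3 shot.py 13 wrist scene side; python3 - <<'E'
from h import *
psi=np.radians(10.3); G=np.array([[np.cos(psi),np.sin(psi),0],[-np.sin(psi),np.cos(psi),0],[0,0,1]])
o=manip.observe(); g=G@o['ee_pos']; p=np.array([g[0]-474.65,o['ee_pos'][2]-103.2]); print(p,np.degrees(2*np.arcsin(np.linalg.norm(p)/519.4)),o['qvel'].round(3))
for n in ('scene13','side13','wrist13'):
    im=cv2.imread(f'pics/{n}.png'); P=np.load(f'pics/{n}P.npy')@G.T
    m=(im.min(-1)>90)&(P[...,2]>90)&(P[...,2]<300)&(P[...,0]>615)&(P[...,0]<770)&(P[...,1]>90)&(P[...,1]<330)
    X=P[m]
    if len(X)<100: print(n,len(X)); continue
    r=np.random.default_rng(0);best=0
    for _ in range(800):
        a=X[r.choice(len(X),3,replace=False)]; nn=np.cross(a[1]-a[0],a[2]-a[0]); l=np.linalg.norm(nn)
        if l<500 or abs(nn[1]/l)>.15: continue
        nn/=l; k=abs((X-a[0])@nn)<2.5
        if k.sum()>best: best=k.sum();B=k
    Y=X[B]; c=Y.mean(0); nn=np.linalg.svd(Y-c,full_matrices=False)[2][2]; nn*=np.sign(nn[2]); print(n,len(X),best,nn.round(3),'lid deg',np.degrees(np.arctan2(nn[0],nn[2])))
E
```

```text
21.325 [594.4 320.2 301.4] [ 9.959e-01  8.990e-02  0.000e+00 -5.000e-04] [-7.5  0.5 12.7] 16.0 [-0.53  0.84 -0.04  0.9   0.03  1.4  -0.38]
[167.43797994 198.20980273] 59.94039559709998 [-0.    -0.001  0.     0.    -0.001 -0.001 -0.   ]
scene13 355 250 [-0.033  0.001  0.999] lid deg -1.91582632585155
side13 191 136 [ 0.087 -0.005  0.996] lid deg 4.978185799088562
wrist13 26590 23189 [0.849 0.004 0.529] lid deg 58.05365091014606
```

View pics/scene13.png

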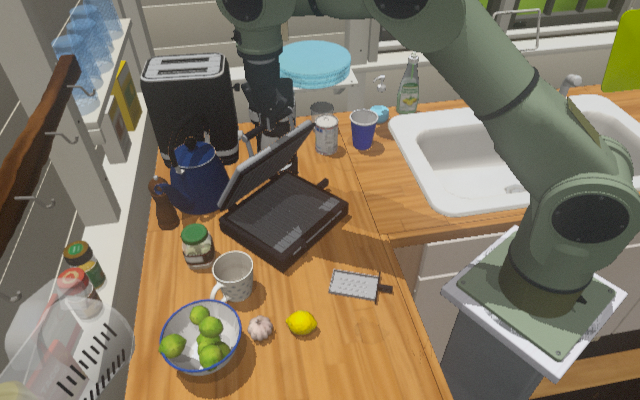

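View pics/side13.png

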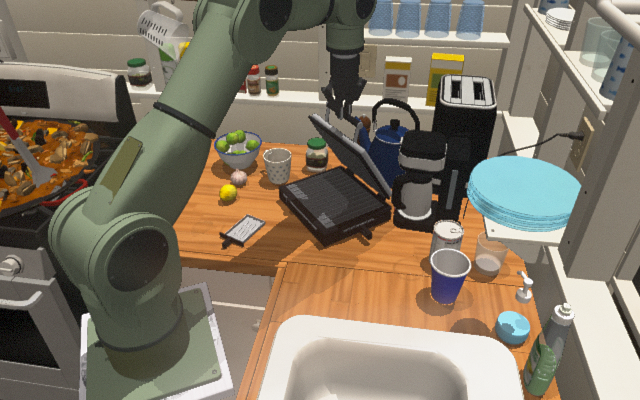

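View pics/wrist13.png

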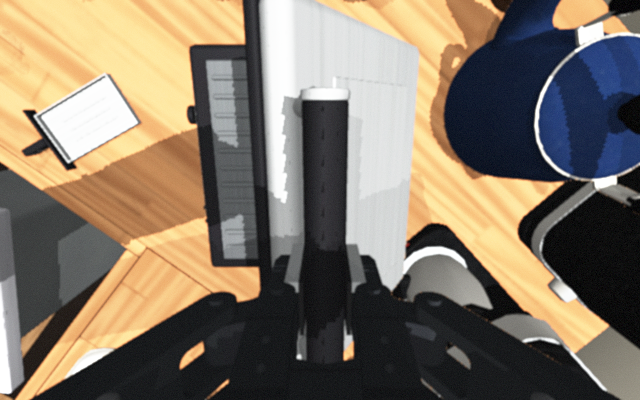

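arm_command:
  increments:
    - [[0,0,0,0,0,0],[0,0,0,0,0,0],[0,0,0,0,0,0],[0,0,0,0,0,0],[0,0,0,0,0,0],[0,0,0,0,0,0]]

```text
t: 22.08
ee_pos: [594.4, 320.3, 301.4]
ee_rot: [0.996, 0.09, 0.0, -0.001]
force: [-7.8, 0.2, 12.3]
gripper_width: 16.1
```

```bash
python3 - <<'E'
from h import *
a=cv2.imread('pics/side11.png')[210:245,330:385]; im=cv2.imread('pics/side13.png'); b=im[210:245,330:385]
print('diff',cv2.absdiff(a,b).mean(), cv2.phaseCorrelate(a.mean(-1),b.mean(-1)))
psi=np.radians(10.3); G=np.array([[np.cos(psi),np.sin(psi),0],[-np.sin(psi),np.cos(psi),0],[0,0,1]])
for n in ('side11','side13'):
    P=np.load(f'pics/{n}P.npy')@G.T; m=(abs(P[...,0]-613.5)<14)&(P[...,2]>15)&(P[...,2]<46)&(P[...,1]>5)&(P[...,1]<64); print(n,m.sum(),np.percentile(P[m][:,1],[1,50,99]),np.percentile(P[m][:,0],[1,99]))
cv2.imwrite('pics/z9.png',cv2.resize(im[190:260,310:410],None,fx=7,fy=7,interpolation=cv2.INTER_CUBIC))
E
```

```text
diff 9.896450216450216 ((0.16439499245908706, -0.1936180910700216), 0.9350744165048063)
side11 120 [20.32608004 39.52199005 62.95025486] [604.07022377 618.06765489]
side13 120 [20.60629661 39.05263857 61.8450483 ] [603.65288351 619.34827905]
```

View pics/z9.png

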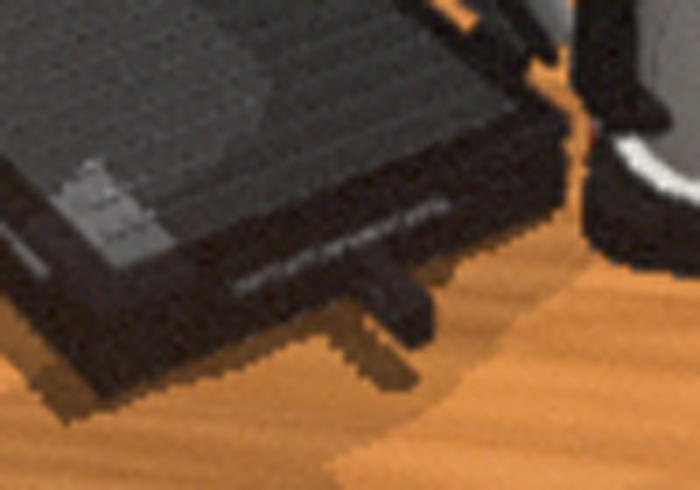

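The tray is unmoved, with its plate against the housing, and the lid is still near 60° in the grip, so I'm handing the job in.

```bash
python3 -c "
from bench import manip
print(manip.sign_off()); o=manip.observe(); print(o['t'],o['ee_pos'],o['force'])"
```

```text
the job is handed in; nothing more can be done
None
the job is handed in; nothing more can be done
```

The drip tray is in its slot and the lid is held open at about 60 degrees with the fingers still on the handle. I handed the job in at about 22 s. No verdict was reported.

- **Tray:** I picked the larger tray by its pull and slid it in with the lid shut, then pressed it to its stop with about 50 N. The wrist depth shows the plate's outer face 5.8 mm out from the housing face. The plate is 5 mm thick, so it is within about 1 mm of flat. It had not moved after the lid went up.
- **Lid:** I gripped the handle with 60 N and raised it along its arc. The arm position puts the lid at 59.9 degrees and a plane fit to the wrist depth gives 58.1 degrees. It was still, with steady contact (grip width 16 mm).
- **Where the checks disagreed:**
  - The same plane fit in the scene and side views caught the lower housing instead, so those two gave no lid angle.
  - My first arc was slightly off, and the radial force reached about 33 N before I corrected it.
  - A thin strip of the slot's steel lining shows just above the plate. I put this down to the flared lip, since the second push did not close it.
- **Mug, jar and tin:** the arm never touched them and they look unmoved in the last pictures. I did not measure their positions.

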